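# Make up a printing block in the proofing jig

## Task

Make up the printing block in the iron proofing jig: put the thick wooden base block into the pocket between the steel corner guides, then the plywood packing board on it, then the copper plate with its raised medallion facing up. Each part is lowered in gently, not dropped, and ends lying flat and fully down, with its long side along the pocket. Leave the two ink jars and the ink roller where they are.

Things in the scene. Friction and masses are not known exactly. Their poses are not given: they have to be found in the camera images.
- base_block: Dark wooden block, 96 x 56 x 28 mm (x, y, z), lying flat on the bench. Origin: centre of its underside; x along its length, z up out of its top. Either end may go to either end of the pocket.
- packing_board: Plain plywood board, 96 x 56 x 10 mm (x, y, z), lying on one of the two beds of the sloping rack (which one varies), its length running up the slope. Origin: centre of its underside; x along its length, pointing uphill at the start, z square out of its upper face, so tilted 30 degrees from vertical at the start. Either end may go to either end of the pocket.
- copper_plate: Copper plate, 96 x 56 x 8 mm (x, y, z), with a raised round medallion (42 mm across, 2 mm high) in the middle of its upper face; lies on the other bed of the rack, medallion up. Origin: centre of its underside; x along its length, uphill at the start, z square out of the face with the medallion. Either end may go to either end of the pocket.
- jig_floor (a point): Centre of the pocket floor in the jig, 26 mm above the bench; z up, x along the pocket's length. The pocket between the corner guides is 100 (x) x 60 (y) mm, 2 mm wider than the parts on each side. The finished stack is 46 mm high (28 + 10 + 8).
- jig: Dark green iron base 170 x 126 x 12 mm fixed to the bench, with a steel bed (98 x 34 mm, the pocket floor) and four L-shaped corner guides, 6 mm thick, straight to 46 mm above that floor, then flared out up to 55 mm. Each long side (+y, -y) is open for 64 mm in its middle: fingers holding a part across its 56 mm width pass there, down to 14 mm below the floor. Origin: centre of its underside.
- rack: Fixed grey-painted rack, 250 (y) x 110 (x) mm, 105 mm high, its surface rising at 30 degrees from its -x to its +x side. Two raised beds, 34 mm wide and 24 mm high above the backboard, lie at y = +62 and -62 mm; a flat part lies on each, overhanging it by about 11 mm on both long sides, its foot against a 6 mm lip. Origin: centre of its foot on the bench.
- ink_jar_a: Bystander: larger ink jar with a screw lid, 60 mm across, 62 mm high. Origin: centre of its underside.
- ink_jar_b: Bystander: smaller ink jar with a screw lid, 48 mm across, 50 mm high. Origin: centre of its underside.
- ink_roller: Bystander: hand ink roller lying on the bench, black roller 40 mm across and 80 mm wide, with a wooden handle reaching 146 mm to its -x side. Origin: on the bench below the middle of the roller.

How it is judged:
By the outcome, as a careful person would: the job done as asked, in the order asked, and still so for the second after the job is handed in, with the robot touching nothing.
It also fails if it takes over 69 s, if anything falls off the work surface, if the arm or the gripper's body presses on something with over 40 N, if the wrist force passes 120 N, or if a joint passes its speed limit or range.

## Robot

A 6-joint arm with a two-finger parallel gripper is mounted at the origin on the work surface. World frame = base frame: x ahead of the robot, y to its left, z up, the work surface at z = 0. Lengths are in m, angles in degrees, forces in N, time in s.
With the tool pointing down it reaches from about 0.25 to 0.725 m from the base axis. Payload 9.7 kg.
Tool frame: the origin (TCP) lies between the finger pads; the fingertips stand bot.tcp_to_tips ahead of it and the grasp point (between the pads) lies 2 mm behind it (bot.tcp_to_tips is the distance from the TCP to the fingertips, in m); z points along the fingers, y is the line along which they close (so a half turn about z gives the same grasp; the last joint's range is limited). The gripper opens to 85 mm and grips with 20 to 120 N. Pads are 22 mm wide; open, the fingers measure 114 mm over their backs; the gripper's body (76 mm by 85 mm) begins 54 mm behind the grasp point. The pads swing forward as they close: fully open they stand 13 mm farther back than shut.
Start: joints at [76.662, 4.979, 10.078, 95.1, 0, 90], TCP at [0.127, 0.535, 0.248] pointing down, gripper open.
Joint ranges: [-179.16, 179.16], [-48.56, 103.87], [-65.8, 70.77], [-126.05, 130.52], [-82.76, 87.17], [-180, 180]. Speed limits (degrees/s): [127.2, 127.2, 147.25, 180, 180, 180].

## Interface

Orientations are given as [roll, pitch, yaw] about the fixed x, y, z axes, in that order (R = Rz(yaw) Ry(pitch) Rx(roll)).
In Python, from workcell import sensors, camera, camera_params, bot gives the robot as it stands.
- The arm moves only by the tool apply_moves, never from a script. Its argument "motion" is a list of rows, each an object with "jaw": the opening, from -1 (shut) to 1 (fully open); "xyz": the shift along the tool's x, y, z in mm, a list of three; "twist": the turn about the tool's z in rad. A call has 1 to 5 rows; each row is the pose to reach, as a shift and turn from the pose commanded when the call began, along the tool's axes at that moment; what a row does not reach only later rows make up. A row lasts 1/8 s, in which the tool goes at most 62.5 mm and 10.7 degrees, less where a joint would pass 70% of its speed; a pose out of reach is approached as far as the arm can. A call with a gripper value outside its range is refused whole. The fingers move at their own pace and stop on an object; "grip_force" is the grip in N (left out, the last holds). Time passes only in rows, so rows that repeat a pose let the fingers close. It gives the time, the measured TCP pose, the force, the opening and the grip force at its end, in the units of the state.
- sensors.get_obs(): the state, without advancing time (a new reading comes with each control period).
- camera(name): name is "scene" or "top" or "wrist"; returns (picture, depth): 420x560x3 uint8, red, green, blue; 420x560 float32, m along the optical axis (not along the pixel's ray), 0 where there is no reading.
- camera_params(name): a dict with "mtx" (3x3 intrinsics, pixels), "rvec" (rotation vector, rad) and "tvec" (3), from world to camera coordinates, as OpenCV has them. Camera axes: x right, y down, z forward; pixel columns grow to the right and rows downward; lengths in m; the calibration is good to about 2 mm. A picture is of the moment at which its call begins: read the wrist's pose just before it. camera_params takes no time and is no camera call; for the wrist camera it gives the pose at the moment of the call.
- bot.job_done(): hands the job in; it is judged then, once.
The state is a dict: "time": time; "q": joint angles; "qd": joint speeds; "joint_efforts": joint torques, N m; "ee_pos": TCP position; "tcp_rot": TCP orientation; "wrist_force": force on the tool from outside, world axes, zero at the start; "torque": the same for the moment, N m; "opening": finger opening in m; "grasp_force": force on a finger pad.
Only numpy, scipy, OpenCV 4.12 (cv2) and the standard library are available. Lean on these libraries where they do the work, as an engineer would, in place of code of your own. Each camera call takes 0.05 s, during which the arm holds its last target. There are 200 camera calls.

## Working session

There is one attempt and no reset: what is moved stays moved. The work goes in short steps, Python scripts to look and compute and a tool call to move; the robot and the scene stay as the last step left them, time stands still between calls to the robot, and variables do not carry over. Pictures are saved under pics/ and viewed, at most 10 in all, crops included, and the job is handed in when it is done.

Besides the shell and the picture viewer there is one more tool, called after "Call:" by a JSON object that holds its "op" and its "data", one argument or row to a line. apply_moves: Moves the arm, as the interface text tells. Its arguments: {"type":"object","properties":{"motion":{"type":"array","items":{"type":"object","properties":{"jaw":{"type":"number"},"xyz":{"type":"array","items":{"type":"number"}},"twist":{"type":"number"}}}},"grip_force":{"type":"number"}},"required":["motion"]}

```bash
ls; mkdir -p pics
cat > h.py <<'E'
import numpy as np, cv2
from workcell import sensors, camera, camera_params, bot
def shot(n,fn=None):
    p=camera_params(n); im,d=camera(n)
    if fn: cv2.imwrite('pics/'+fn+'.png',im[:,:,::-1])
    R=cv2.Rodrigues(np.array(p['rvec'],float))[0]; t=np.array(p['tvec'],float).ravel(); K=np.array(p['mtx'])
    v,u=np.mgrid[0:420,0:560]
    c=np.dstack([(u-K[0,2])/K[0,0]*d,(v-K[1,2])/K[1,1]*d,d])
    W=(c-t)@R; W[d<=0]=np.nan
    return im,d,W,K,R,t
E
python3 - <<'E'
from h import *
o=sensors.get_obs();print(o['time'],o['ee_pos'],o['tcp_rot'],o['opening'],bot.tcp_to_tips)
for n in('top','scene'):
    im,d,W,K,R,t=shot(n,n+'0'); np.savez('pics/%s0.npz'%n,im=im,W=W); print(n,K[0,0],-R.T@t,(d>0).mean())
a=cv2.imread('pics/top0.png');b=cv2.imread('pics/scene0.png')
E
```

```text
pics
0.0 [0.1268369  0.53496076 0.24757646] [-1.79922493e+02 -3.62100664e-04  1.66661830e+02] 0.08536171773766867 0.017
top 492.192176955045 [ 0.38205265 -0.01521133  1.41506386] 0.9959821428571428
scene 427.3799544842861 [ 1.30804573 -0.56260938  0.83595252] 0.9957950680272109
```

View pics/top0.png

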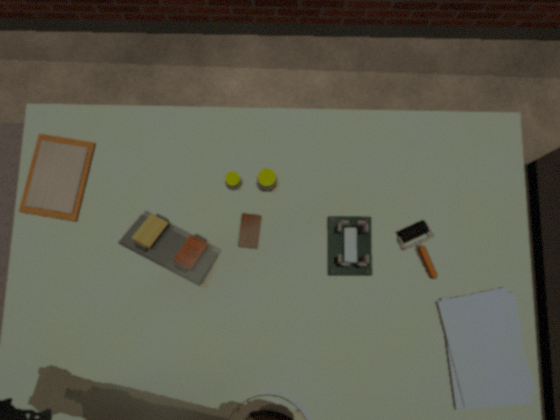

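View pics/scene0.png

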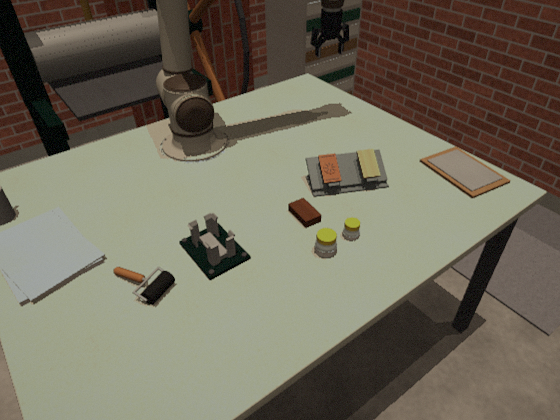

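```bash
cat > m.py <<'E'
from h import *
z=np.load('pics/top0.npz'); im,W=z['im'],z['W']; 
def rect(m,name):
    m=m&np.isfinite(W[...,0]); n,l,s,c=cv2.connectedComponentsWithStats(m.astype(np.uint8)); k=1+np.argmax(s[1:,4]); P=W[l==k]
    r=cv2.minAreaRect(P[:,:2].astype(np.float32)*1000); print(name,len(P),np.round(r[0],1),np.round(r[1],1),round(r[2],1),'z',np.round(np.percentile(P[:,2],[5,50,95])*1000,1)); return P
v,u=np.mgrid[0:420,0:560]
def win(x0,x1,y0,y1): return (u>=x0)&(u<x1)&(v>=y0)&(v<y1)
Z=W[...,2]
rect(win(225,275,205,260)&(Z>.014),'block')
rect(win(315,385,205,285)&(Z>.006),'jigbase')
P=rect(win(315,385,205,285)&(Z>.006)&(Z<.035),'jig')
for x0,y0,x1,y1 in[(330,215,349,245),(351,215,370,245),(330,247,349,275),(351,247,370,275)]:
    rect(win(x0,x1,y0,y1)&(Z>.055),'guide')
rect(win(340,360,225,268)&(Z>.019)&(Z<.035),'bed')
rect(win(110,230,200,290)&(Z>.008),'rack')
hsv=cv2.cvtColor(im,cv2.COLOR_RGB2HSV)
for n,w in(('L',win(125,175,205,255)),('R',win(168,215,228,278))):
    P=rect(w&(hsv[...,1]>110)&(Z>.03),n)
    A=np.c_[P[:,:2],np.ones(len(P))]; k=np.linalg.lstsq(A,P[:,2],rcond=None)[0]; print('slope',np.degrees(np.arctan(np.hypot(k[0],k[1]))),'uphill dir',np.degrees(np.arctan2(k[1],k[0])),'mean',P.mean(0))
for n,w in(('jarA',win(252,282,162,195)),('jarB',win(222,244,168,192)),('roller',win(390,445,215,285))): rect(w&(Z>.012),n)
E
python3 m.py
```

```text
block 671 [568.3  60.9] [55.9 96.6] 84.2 z [21.9 27.3 32.3]
jigbase 2526 [ 532.9 -227. ] [129.1 172.2] 88.6 z [ 7.6 13.6 78.9]
jig 2187 [ 532.9 -227. ] [129.1 172.2] 88.6 z [ 7.5 12.6 27.6]
guide 63 [ 581.7 -197.7] [20.5 35.6] 41.6 z [65.5 77.2 83.4]
guide 89 [ 578.4 -252.9] [28.6 29.7] 1.5 z [60.6 77.5 84.1]
guide 60 [ 483.7 -196.3] [34.3 19.7] 38.7 z [69.4 79.7 84.4]
guide 77 [ 485.7 -252.6] [27.3 29.3] 85.7 z [61.6 78.4 83.6]
bed 428 [ 530.6 -227.6] [105.5  47. ] 0.6 z [20.9 25.3 30.6]
rack 3623 [519.8 279. ] [252.8 127.1] 63.5 z [23.5 63.5 92.7]
L 642 [555.6 330. ] [56.7 87.9] 64.0 z [53.4 75.9 96.7]
slope 28.970723007361173 uphill dir 151.19846511198872 mean [0.55477692 0.32967681 0.07566347]
R 616 [503.8 221. ] [64.3 85.5] 62.7 z [49.8 74.6 94.6]
slope 29.796144259505546 uphill dir 161.33874861983045 mean [0.50120001 0.21766336 0.07327596]
jarA 381 [713.2  14.4] [56.4 55.2] 48.6 z [24.3 59.6 65.6]
jarB 246 [713.1 112. ] [43.5 47.9] 18.7 z [14.9 47.7 52.9]
roller 802 [ 518.3 -432.6] [163.9  95.1] 24.9 z [18.3 31.1 40.8]
```

```bash
cat >> h.py <<'E'
from scipy.spatial.transform import Rotation as Ro
def go(xyz,yaw,src=None):
    o=sensors.get_obs(); p=np.array(o['ee_pos']); r=Ro.from_euler('xyz',o['tcp_rot'],degrees=True)
    d=r.inv().apply(np.array(xyz)-p)*1000; y=(o['tcp_rot'][2]-yaw+180)%360-180
    if y>90:y-=180
    if y<-90:y+=180
    print('t',round(o['time'],2),'pos',np.round(p*1000,1),'rot',np.round(o['tcp_rot'],2),'open',round(o['opening']*1000,1),'F',np.round(o['wrist_force'],1),'| move',np.round(d,1),'twist',round(np.radians(y),4),'dist',round(np.linalg.norm(d)))
E
python3 - <<'E'
from h import *
p=camera_params('wrist'); R=cv2.Rodrigues(np.array(p['rvec']))[0]; c=-R.T@np.array(p['tvec']).ravel()
o=sensors.get_obs(); T=Ro.from_euler('xyz',o['tcp_rot'],degrees=True).as_matrix()
print('cam in tool mm',T.T@(c-o['ee_pos'])*1000,'\n axes(cols)',np.round(T.T@R.T,3)); print(p['mtx'])
go([.52,.279,.30],153.5)
go([.568,.061,.30],174.2)
go([.533,-.227,.30],178.6)
E
```

```text
cam in tool mm [  70.4546459    -0.62385476 -125.87488606] 
 axes(cols) [[ 0.001 -0.961 -0.277]
 [ 1.     0.     0.001]
 [-0.001 -0.277  0.961]]
[[376.82552034   0.         281.61684897]
 [  0.         376.82552034 215.78100031]
 [  0.           0.           1.        ]]
t 0.1 pos [126.8 535.  247.6] rot [-179.93   -0.    166.66] open 85.0 F [-1.2  0.6  0.1] | move [-441.6 -158.4  -52.2] twist 0.2297 dist 472
t 0.1 pos [126.8 535.  247.6] rot [-179.93   -0.    166.66] open 85.0 F [-1.2  0.6  0.1] | move [-538.6 -359.5  -51.9] twist -0.1316 dist 650
t 0.1 pos [126.8 535.  247.6] rot [-179.93   -0.    166.66] open 85.0 F [-1.2  0.6  0.1] | move [-571.  -647.8  -51.6] twist -0.2084 dist 865
```

Call:
{"op": "apply_moves", "data": {
  "motion": [
    {"xyz":[-55,-20,-7],"twist":0.03,"jaw":1},
    {"xyz":[-110,-40,-13],"twist":0.06,"jaw":1},
    {"xyz":[-165,-60,-20],"twist":0.09,"jaw":1},
    {"xyz":[-220,-80,-26],"twist":0.11,"jaw":1},
    {"xyz":[-275,-100,-33],"twist":0.14,"jaw":1}
  ]
}}

```text
time: 0.72
ee_pos: [0.3727, 0.3731, 0.2812]
tcp_rot: [-180.0, -0.0, 158.6]
wrist_force: [0.3, 0.8, 0.9]
opening: 0.0856
grasp_force: 0.0
```

```bash
python3 -c "
from h import *
go([.52,.279,.30],153.5)"
```

```text
t 0.72 pos [372.7 373.1 281.2] rot [-1.7999e+02 -1.0000e-02  1.5860e+02] open 85.6 F [0.3 0.8 0.9] | move [-171.5  -33.8  -18.8] twist 0.089 dist 176
```

Call:
{"op": "apply_moves", "data": {
  "motion": [
    {"xyz":[-57,-11,-6],"twist":0.03,"jaw":1},
    {"xyz":[-115,-23,-12],"twist":0.06,"jaw":1},
    {"xyz":[-172,-34,-19],"twist":0.089,"jaw":1},
    {"xyz":[-172,-34,-19],"twist":0.089,"jaw":1}
  ]
}}

```text
time: 1.23
ee_pos: [0.5219, 0.2777, 0.2991]
tcp_rot: [-179.9, -0.0, 153.3]
wrist_force: [-0.7, -0.3, -1.4]
opening: 0.0857
grasp_force: 0.0
```

Run:
```python
from h import *
im,d,W,*_=shot('wrist','w_rack'); np.savez('pics/w_rack.npz',im=im,W=W)
go([.568,.061,.30],174.2)
```

```text
t 1.27 pos [520.3 278.9 299.3] rot [-1.7993e+02 -6.0000e-02  1.5338e+02] open 85.2 F [-0.3 -0.1  0.7] | move [-140.3 -173.5   -0.6] twist -0.3634 dist 223
```

View pics/w_rack.png

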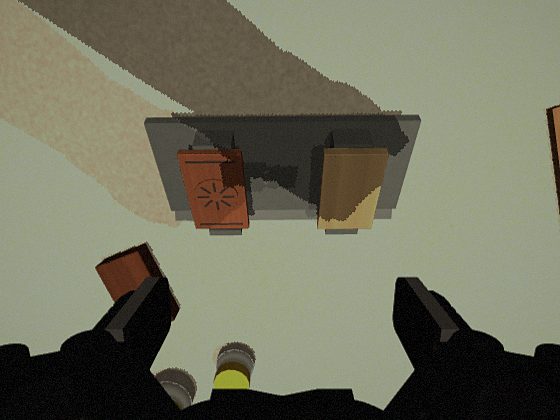

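```bash
cat > r.py <<'E'
from h import *
z=np.load('pics/w_rack.npz'); im,W=z['im'],z['W']; v,u=np.mgrid[0:420,0:560]
hsv=cv2.cvtColor(im,cv2.COLOR_RGB2HSV)
for n,(x0,x1,y0,y1),seed in(('copper',(165,262,138,242),(190,235,160,215)),('board',(305,402,138,242),(330,375,160,215))):
    w=(u>=x0)&(u<x1)&(v>=y0)&(v<y1)&np.isfinite(W[...,0]); s=w&(u>=seed[0])&(u<seed[1])&(v>=seed[2])&(v<seed[3])
    P=W[s]
    for it in range(6):
        c=np.median(P,0) if it==0 else P.mean(0); nrm=np.linalg.svd(P-c,full_matrices=False)[2][2]; nrm*=np.sign(nrm[2])
        h=(W-c)@nrm; m=w&(abs(h)<.0045); 
        k,l,st,_=cv2.connectedComponentsWithStats(m.astype(np.uint8)); m=l==1+np.argmax(st[1:,4]); P=W[m]
    ex=np.array([nrm[0],nrm[1],0]);ex=-ex/np.linalg.norm(ex);ex=ex-ex@nrm*nrm;ex/=np.linalg.norm(ex);ey=np.cross(nrm,ex)
    q=np.c_[(P-c)@ex,(P-c)@ey]; r=cv2.minAreaRect((q*1000).astype(np.float32)); C=c+r[0][0]/1000*ex+r[0][1]/1000*ey
    e=q*1000; print(n,len(P),'tilt',np.degrees(np.arccos(nrm[2])),'uphill',np.degrees(np.arctan2(ex[1],ex[0])),'rect',np.round(r[1],1),round(r[2],1),'face centre',np.round(C*1000,1),'noise',((P-c)@nrm).std()*1000)
    a=r[2] if abs(r[2])<45 else r[2]-90; print(' long-axis world heading', np.degrees(np.arctan2(*( (np.cos(np.radians(a))*ex+np.sin(np.radians(a))*ey)[[1,0]]))))
    print(' pctl',np.percentile(e,[.5,99.5],axis=0).ravel())
E
python3 r.py
```

```text
copper 4773 tilt 30.06275478794607 uphill 154.27217005838781 rect [ 56.3 110.2] 89.6 face centre [506.5 214.5  70.7] noise 1.3171309872052794
 long-axis world heading 153.77605995938129
 pctl [-63.55471705 -27.41450407  44.06569326  28.05642958]
board 4811 tilt 30.24617277654523 uphill 153.35292065946126 rect [109.8  56.4] 0.4 face centre [563.4 328.5  72. ] noise 1.0493391539692858
 long-axis world heading 153.79082142410215
 pctl [-63.37159501 -27.95012804  44.04820583  27.63238931]
```

Call:
{"op": "apply_moves", "data": {
  "motion": [
    {"xyz":[-35,-43,0],"twist":-0.09,"jaw":1},
    {"xyz":[-70,-87,0],"twist":-0.18,"jaw":1},
    {"xyz":[-105,-130,0],"twist":-0.27,"jaw":1},
    {"xyz":[-140,-173,0],"twist":-0.36,"jaw":1},
    {"xyz":[-140,-173,0],"twist":-0.363,"jaw":1}
  ]
}}

```text
time: 1.9
ee_pos: [0.5672, 0.0608, 0.3002]
tcp_rot: [-180.0, -0.0, 174.2]
wrist_force: [-0.9, 0.3, 0.9]
opening: 0.0855
grasp_force: 0.0
```

Run:
```python
from h import *
im,d,W,*_=shot('wrist','w_block'); np.savez('pics/w_block.npz',im=im,W=W)
go([.533,-.227,.30],178.6)
```

```text
t 1.95 pos [567.   62.5 300.2] rot [ 1.7999e+02 -3.0000e-02  1.7426e+02] open 85.5 F [-0.2 -0.2 -0.5] | move [ 4.800e+00 -2.914e+02  1.000e-01] twist -0.0758 dist 291
```

View pics/w_block.png

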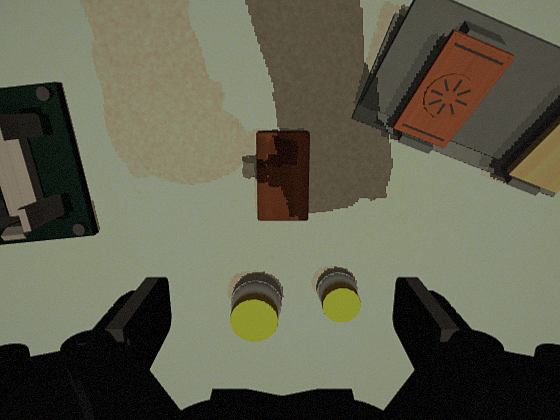

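```bash
cat > r2.py <<'E'
from h import *
v,u=np.mgrid[0:420,0:560]
def part(f,win,name,nrm=None,flat=False,sat=90):
    z=np.load(f); im,W=z['im'],z['W']; hsv=cv2.cvtColor(im,cv2.COLOR_RGB2HSV)
    x0,x1,y0,y1=win; m=(u>=x0)&(u<x1)&(v>=y0)&(v<y1)&np.isfinite(W[...,0])&(hsv[...,1]>sat)
    m=cv2.morphologyEx(m.astype(np.uint8),cv2.MORPH_OPEN,np.ones((3,3)))
    k,l,st,_=cv2.connectedComponentsWithStats(m); m=l==1+np.argmax(st[1:,4]); P=W[m]
    for it in range(6):
        c=P.mean(0); nrm=np.linalg.svd(P-c,full_matrices=False)[2][2]; nrm*=np.sign(nrm[2]); P=W[m&(abs((W-c)@nrm)<.004)]
    if flat: nrm=np.array([0,0,1.]); ex=np.array([1.,0,0])
    else: ex=np.array([-nrm[0],-nrm[1],0]);ex-=ex@nrm*nrm;ex/=np.linalg.norm(ex)
    ey=np.cross(nrm,ex); q=np.c_[(P-c)@ex,(P-c)@ey]*1000; r=cv2.minAreaRect(q.astype(np.float32)); C=c*1000+r[0][0]*ex+r[0][1]*ey
    a=r[2]+(0 if r[1][0]>r[1][1] else 90); h=np.cos(np.radians(a))*ex+np.sin(np.radians(a))*ey
    print(name,len(P),'tilt',np.degrees(np.arccos(nrm[2])).round(1),'size',np.round(r[1],1),'centre',C.round(1),'heading',np.degrees(np.arctan2(h[1],h[0])).round(1))
if __name__=='__main__':
    part('pics/w_rack.npz',(165,262,138,242),'copper')
    part('pics/w_rack.npz',(305,402,138,242),'board',sat=70)
    part('pics/w_block.npz',(385,525,20,155),'copper2')
    part('pics/w_block.npz',(245,320,120,230),'block',flat=True)
E
python3 r2.py
```

```text
copper 4320 tilt 29.6 size [ 56.3 100.4] centre [502.8 216.3  73.3] heading -26.2
board 4623 tilt 29.8 size [97.7 56.4] centre [558.7 330.7  75.3] heading 153.8
copper2 6675 tilt 29.8 size [96.7 57. ] centre [501.9 216.3  74. ] heading 153.9
block 4521 tilt 0.0 size [55.9 94.3] centre [568.2  61.4  28.2] heading 174.4
```

Call:
{"op": "apply_moves", "data": {
  "motion": [
    {"xyz":[1,-58,0],"twist":-0.02,"jaw":1},
    {"xyz":[2,-117,0],"twist":-0.04,"jaw":1},
    {"xyz":[3,-175,0],"twist":-0.06,"jaw":1},
    {"xyz":[4,-233,0],"twist":-0.07,"jaw":1},
    {"xyz":[5,-291,0],"twist":-0.076,"jaw":1}
  ]
}}

```text
time: 2.58
ee_pos: [0.5338, -0.2256, 0.3004]
tcp_rot: [180.0, 0.0, 178.8]
wrist_force: [0.5, -0.6, 0.1]
opening: 0.0854
grasp_force: 0.0
```

Run:
```python
from h import *
go([.533,-.227,.30],178.6)
im,d,W,*_=shot('wrist','w_jig'); np.savez('pics/w_jig.npz',im=im,W=W)
go([.533,-.227,.30],178.6)
```

```text
t 2.58 pos [ 533.8 -225.6  300.4] rot [1.7998e+02 2.0000e-02 1.7883e+02] open 85.4 F [ 0.5 -0.6  0.1] | move [ 0.8 -1.4  0.4] twist 0.0041 dist 2
t 2.62 pos [ 532.7 -231.4  299.7] rot [-1.7989e+02 -4.0000e-02  1.7863e+02] open 85.3 F [-1.7 -3.  -1.1] | move [-0.1  4.4 -0.3] twist 0.0006 dist 4
```

View pics/w_jig.png

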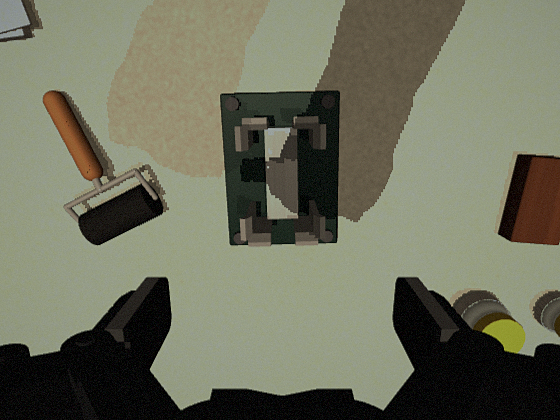

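```bash
cat > j.py <<'E'
from h import *
o=sensors.get_obs(); print(np.linalg.norm(o['qd']))
im,d,W,*_=shot('wrist'); np.savez('pics/w_jig2.npz',im=im,W=W)
go([.533,-.227,.30],178.6)
v,u=np.mgrid[0:420,0:560]; win=(u>205)&(u<360)&(v>75)&(v<265)&np.isfinite(W[...,0])
for n,lo,hi in(('base',.006,.017),('bed',.021,.032),('all',.006,.1)):
    m=(win&(W[...,2]>lo)&(W[...,2]<hi)).astype(np.uint8); m=cv2.morphologyEx(m,cv2.MORPH_OPEN,np.ones((3,3)))
    if n=='bed': m[(u<262)|(u>303)]=0
    P=W[m>0]; r=cv2.minAreaRect((P[:,:2]*1000).astype(np.float32)); print(n,np.round(r[0],1),np.round(r[1],1),round(r[2],2),np.median(P[:,2])*1000)
# guides tops: project to jig axes
P=W[win&(W[...,2]>.066)]; a=np.radians(-1.3); c=np.array([.533,-.227]); q=(P[:,:2]-c)@np.array([[np.cos(a),-np.sin(a)],[np.sin(a),np.cos(a)]])*1000
for sx in(1,-1):
  for sy in(1,-1):
    s=q[(q[:,0]*sx>0)&(q[:,1]*sy>0)]; print('guide',sx,sy,len(s),np.percentile(s,[1,99],axis=0).round(1).tolist())
E
python3 j.py
```

```text
9.68547720864574
t 2.67 pos [ 533.2 -228.6  299.6] rot [-1.7998e+02 -5.0000e-02  1.7853e+02] open 85.4 F [ 0.7  0.6 -0.5] | move [ 0.3  1.6 -0.4] twist -0.0012 dist 2
base [ 532.2 -226. ] [169.8 126.2] 0.22 12.206782895865633
bed [ 533.3 -230.4] [45.7 99.8] 88.03 26.265882139429095
all [ 532.5 -226. ] [170.4 126.2] 0.24 12.958545865975328
guide 1 1 629 [[30.0, 14.5], [59.4, 42.8]]
guide 1 -1 607 [[31.9, -38.7], [60.5, -10.4]]
guide -1 1 622 [[-61.7, 11.5], [-34.3, 40.6]]
guide -1 -1 613 [[-60.9, -41.1], [-32.1, -12.7]]
```

```bash
sed -i 's/radians(-1.3)/radians(0.2)/; s/\[.533,-.227\]/[.5323,-.2261]/' j.py; python3 -c "
from h import *
camera('wrist');camera('wrist')"; python3 j.py
```

```text
2.019385860823706
t 2.83 pos [ 534.1 -224.6  300.3] rot [ 1.7996e+02 -1.0000e-02  1.7875e+02] open 85.8 F [0.4 1.  0.9] | move [ 1.  -2.5  0.3] twist 0.0026 dist 3
base [ 532.1 -226.1] [169.7 126.3] 0.26 12.208774661943409
bed [ 533. -224.] [99.6 40.1] 0.59 26.237297987274168
all [ 532. -226.] [169.8 126.2] 0.37 12.935808385645693
guide 1 1 622 [[31.8, 12.4], [60.6, 40.7]]
guide 1 -1 622 [[31.8, -40.8], [60.7, -12.0]]
guide -1 1 609 [[-61.0, 12.5], [-32.6, 40.3]]
guide -1 -1 616 [[-60.6, -40.7], [-32.7, -12.1]]
```

Run:
```python
from h import *
im,d,W,*_=shot('wrist'); o=sensors.get_obs(); T=Ro.from_euler('xyz',o['tcp_rot'],degrees=True)
v,u=np.mgrid[0:420,0:560]
for n,x0,x1 in(('L',100,172),('R',392,470)):
    m=(u>=x0)&(u<x1)&(v>270)&(v<350)&(d>0.05)&(d<.17); q=T.inv().apply(W[m]-o['ee_pos'])*1000
    print(n,len(q),np.percentile(q,[1,50,99],axis=0).round(1).tolist())
go([.5682,.0614,.12],174.4); go([.5682,.0614,.019],174.4)
```

```text
L 4046 [[-9.2, -56.4, -44.0], [8.2, -43.8, -19.5], [13.0, -42.8, 2.3]]
R 4201 [[-9.1, 41.4, -44.1], [8.4, 42.4, -20.3], [13.2, 55.2, 2.3]]
t 2.88 pos [ 534.2 -224.2  300.4] rot [179.97   0.   178.8 ] open 85.5 F [-0.3  0.5 -0.1] | move [-28.  286.2 180.5] twist 0.0767 dist 340
t 2.88 pos [ 534.2 -224.2  300.4] rot [179.97   0.   178.8 ] open 85.5 F [-0.3  0.5 -0.1] | move [-28.  286.2 281.5] twist 0.0767 dist 402
```

Call:
{"op": "apply_moves", "data": {
  "motion": [
    {"xyz":[-5,52,20],"twist":0.02,"jaw":1},
    {"xyz":[-10,105,50],"twist":0.04,"jaw":1},
    {"xyz":[-15,160,80],"twist":0.06,"jaw":1},
    {"xyz":[-20,210,110],"twist":0.077,"jaw":1},
    {"xyz":[-25,250,140],"twist":0.077,"jaw":1}
  ]
}}

```text
time: 3.5
ee_pos: [0.564, 0.0274, 0.1598]
tcp_rot: [180.0, 0.0, 174.5]
wrist_force: [0.6, -0.1, 0.2]
opening: 0.0853
grasp_force: 0.0
```

Call:
{"op": "apply_moves", "data": {
  "motion": [
    {"xyz":[-1,20,20],"twist":0,"jaw":1},
    {"xyz":[-1,30,30],"twist":0,"jaw":1},
    {"xyz":[-1,34,36],"twist":0,"jaw":1},
    {"xyz":[-1,34,40],"twist":0,"jaw":1},
    {"xyz":[-1,34,40],"twist":0,"jaw":1}
  ]
}}

```text
time: 4.12
ee_pos: [0.569, 0.056, 0.1206]
tcp_rot: [-180.0, 0.0, 174.2]
wrist_force: [0.2, -1.1, 0.8]
opening: 0.0856
grasp_force: 0.0
```

Run:
```python
from h import *
for k in range(3): go([.5682,.0614,.016],174.4); im,d,W,*_=shot('wrist')
np.savez('pics/w_b2.npz',im=im,W=W)
import r2; r2.part('pics/w_b2.npz',(150,430,0,419),'block',flat=True)
```

```text
t 4.12 pos [569.   56.  120.6] rot [-1.8000e+02  2.0000e-02  1.7422e+02] open 85.6 F [ 0.2 -1.1  0.8] | move [  1.4   5.3 104.6] twist -0.0032 dist 105
t 4.17 pos [569.1  56.  120.8] rot [1.8000e+02 3.0000e-02 1.7421e+02] open 85.3 F [-0.9  0.5  0.3] | move [  1.5   5.3 104.8] twist -0.0033 dist 105
t 4.22 pos [569.1  56.1 120.8] rot [1.8000e+02 4.0000e-02 1.7422e+02] open 85.6 F [ 0.1 -0.1 -0.6] | move [  1.5   5.1 104.8] twist -0.0032 dist 105
block 13550 tilt 0.0 size [56.  95.6] centre [568.1  61.4  28.2] heading 174.2
```

Call:
{"op": "apply_moves", "data": {
  "motion": [
    {"xyz":[1,5,30],"twist":0,"jaw":1},
    {"xyz":[1,5,60],"twist":0,"jaw":1},
    {"xyz":[1,5,85],"twist":0,"jaw":1},
    {"xyz":[1,5,98],"twist":0,"jaw":1},
    {"xyz":[1,5,104.5],"twist":0,"jaw":1}
  ]
}}

```text
time: 4.9
ee_pos: [0.5684, 0.0618, 0.0157]
tcp_rot: [-180.0, -0.0, 174.3]
wrist_force: [0.3, -1.1, 0.4]
opening: 0.0853
grasp_force: 0.0
```

Call:
{"op": "apply_moves", "data": {
  "motion": [
    {"xyz":[0,0,0],"jaw":0.4},
    {"xyz":[0,0,0],"jaw":0.1},
    {"xyz":[0,0,0],"jaw":0},
    {"xyz":[0,0,0],"jaw":-0.2},
    {"xyz":[0,0,0],"jaw":-0.3}
  ],
  "grip_force": 40
}}

```text
validation failed for argument at $.mo...
```

Call:
{"op": "apply_moves", "data": {
  "motion": [
    {"xyz":[0,0,0],"jaw":-0.5},
    {"xyz":[0,0,0],"jaw":-0.5},
    {"xyz":[0,0,-5],"jaw":-0.5},
    {"xyz":[0,0,-20],"jaw":-0.5},
    {"xyz":[0,0,-30],"jaw":-0.5}
  ]
}}

```text
validation failed for argument at $.mo...
```

Run:
```python
from h import *
o=sensors.get_obs(); print(o['grasp_force']); go([.5323,-.2261,.14],180.2)
```

```text
0.0
t 4.9 pos [568.4  61.8  15.7] rot [-180.     -0.    174.27] open 85.3 F [ 0.3 -1.1  0.4] | move [   7.2 -290.  -124.3] twist -0.1036 dist 316
```

Call:
{"op": "apply_moves", "data": {
  "motion": [
    {"xyz":[0,0,0],"twist":0,"jaw":0.4},
    {"xyz":[0,0,0],"twist":0,"jaw":0.2},
    {"xyz":[0,0,0],"twist":0,"jaw":0},
    {"xyz":[0,0,0],"twist":0,"jaw":-0.2},
    {"xyz":[0,0,0],"twist":0,"jaw":-0.3}
  ],
  "grip_force": 40
}}

```text
time: 5.52
ee_pos: [0.569, 0.062, 0.0169]
tcp_rot: [180.0, 0.1, 174.3]
wrist_force: [-0.5, -0.5, 6.3]
opening: 0.0555
grasp_force: 43.7
```

Call:
{"op": "apply_moves", "data": {
  "motion": [
    {"xyz":[0,0,0],"twist":0,"jaw":-0.5},
    {"xyz":[0,0,0],"twist":0,"jaw":-0.5},
    {"xyz":[0,0,-5],"twist":0,"jaw":-0.5},
    {"xyz":[0,0,-20],"twist":0,"jaw":-0.5},
    {"xyz":[0,0,-30],"twist":0,"jaw":-0.5}
  ]
}}

```text
time: 6.15
ee_pos: [0.5687, 0.062, 0.0472]
tcp_rot: [180.0, 0.1, 174.3]
wrist_force: [0.5, 0.2, -1.2]
opening: 0.0555
grasp_force: 42.9
```

Run:
```python
from h import *
o=sensors.get_obs(); print(o['grasp_force']); go([.5323,-.2261,.14],180.2)
```

```text
42.882118821144104
t 6.15 pos [568.7  62.   47.2] rot [1.7999e+02 5.0000e-02 1.7428e+02] open 55.5 F [ 0.5  0.2 -1.2] | move [   7.4 -290.2  -92.9] twist -0.1033 dist 305
```

Call:
{"op": "apply_moves", "data": {
  "motion": [
    {"xyz":[1,-30,-40],"twist":-0.02,"jaw":-0.5},
    {"xyz":[2,-75,-80],"twist":-0.04,"jaw":-0.5},
    {"xyz":[4,-125,-93],"twist":-0.06,"jaw":-0.5},
    {"xyz":[5,-175,-93],"twist":-0.08,"jaw":-0.5},
    {"xyz":[6,-220,-93],"twist":-0.1,"jaw":-0.5}
  ]
}}

```text
time: 6.78
ee_pos: [0.5403, -0.1581, 0.14]
tcp_rot: [-180.0, 0.1, -180.0]
wrist_force: [0.5, 0.3, -1.2]
opening: 0.0557
grasp_force: 43.2
```

Call:
{"op": "apply_moves", "data": {
  "motion": [
    {"xyz":[-6,-30,0],"twist":-0.003,"jaw":-0.5},
    {"xyz":[-6,-50,0],"twist":-0.003,"jaw":-0.5},
    {"xyz":[-6,-62,0],"twist":-0.003,"jaw":-0.5},
    {"xyz":[-6,-67,0],"twist":-0.003,"jaw":-0.5},
    {"xyz":[-6,-69,0],"twist":-0.003,"jaw":-0.5}
  ]
}}

```text
time: 7.4
ee_pos: [0.5465, -0.2249, 0.1388]
tcp_rot: [180.0, -0.0, -179.8]
wrist_force: [-0.6, -0.7, -1.6]
opening: 0.0551
grasp_force: 43.1
```

Run:
```python
from h import *
camera('wrist')
for k in range(3): go([.5325,-.2261,.0425],180.2); im,d,W,*_=shot('wrist','w_b3')
np.savez('pics/w_b3.npz',im=im,W=W)
```

```text
t 7.45 pos [ 546.5 -225.   138.8] rot [ 180.     -0.   -179.78] open 55.4 F [-0.1  0.  -1.7] | move [14.  -1.  96.3] twist 0.0003 dist 97
t 7.5 pos [ 546.5 -224.9  138.8] rot [ 179.99   -0.   -179.78] open 55.2 F [ 0.4  0.  -2. ] | move [14.  -1.2 96.3] twist 0.0003 dist 97
t 7.55 pos [ 546.5 -224.8  138.8] rot [ 179.99    0.   -179.78] open 54.9 F [-0.5 -0.1 -1.4] | move [14.  -1.2 96.3] twist 0.0004 dist 97
```

View pics/w_b3.png

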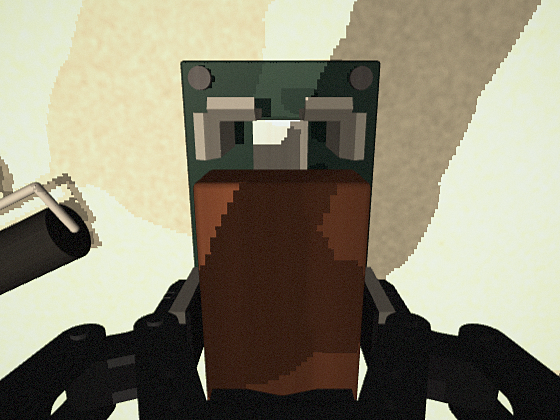

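Run:
```python
from h import *
z=np.load('pics/w_b3.npz'); im,W=z['im'],z['W']; v,u=np.mgrid[0:420,0:560]
o=sensors.get_obs(); q=W*1000
m=(u>180)&(u<390)&(v>150)&(v<390)&(W[...,2]>.125)&(W[...,2]<.18)
P=q[m]; top=P[P[:,2]>np.median(P[:,2])-5]
print('medz',np.median(P[:,2])); 
A=np.c_[top[:,:2]-top[:,:2].mean(0),np.ones(len(top))]; print('plane',np.linalg.lstsq(A,top[:,2],rcond=None)[0])
for lo,hi in((-255,-240),(-240,-225),(-225,-210),(-210,-198)):
    s=top[(top[:,1]>lo)&(top[:,1]<hi)]; print('near edge x',np.percentile(s[:,0],1).round(1))
for lo,hi in((505,515),(515,530),):
    s=top[(top[:,0]>lo)&(top[:,0]<hi)]; print('y edges',np.percentile(s[:,1],[1,99]).round(1))
P=q[(u>170)&(u<390)&(v>50)&(v<165)&(W[...,2]>.006)&(W[...,2]<.017)]
for lo,hi in((448,458),(465,475)):
    s=P[(P[:,0]>lo)&(P[:,0]<hi)]; print('base y',np.percentile(s[:,1],[1,99]).round(1))
print('base x min',np.percentile(P[:,0],1))
```

```text
medz 150.17160760434714
plane [1.32470165e-02 1.40195112e-02 1.50848817e+02]
near edge x 498.4
near edge x 498.3
near edge x 498.2
near edge x 498.1
y edges [-252.4 -198.3]
y edges [-252.4 -198.2]
base y [-287.9 -165.1]
base y [-288.2 -164.7]
base x min 447.646706243439
```

Call:
{"op": "apply_moves", "data": {
  "motion": [
    {"xyz":[7,-0.6,0],"twist":0,"jaw":-0.5},
    {"xyz":[13.6,-1.1,5],"twist":0,"jaw":-0.5},
    {"xyz":[13.6,-1.1,15],"twist":0,"jaw":-0.5},
    {"xyz":[13.6,-1.1,25],"twist":0,"jaw":-0.5},
    {"xyz":[13.6,-1.1,35],"twist":0,"jaw":-0.5}
  ]
}}

```text
time: 8.22
ee_pos: [0.5328, -0.2264, 0.1027]
tcp_rot: [180.0, -0.0, -179.8]
wrist_force: [-0.2, 0.5, -1.3]
opening: 0.0554
grasp_force: 43.1
```

Call:
{"op": "apply_moves", "data": {
  "motion": [
    {"xyz":[0,0,8],"twist":0,"jaw":-0.5},
    {"xyz":[0,0,16],"twist":0,"jaw":-0.5},
    {"xyz":[0,0,24],"twist":0,"jaw":-0.5},
    {"xyz":[0,0,32],"twist":0,"jaw":-0.5},
    {"xyz":[0,0,36],"twist":0,"jaw":-0.5}
  ]
}}

```text
time: 8.85
ee_pos: [0.5327, -0.2264, 0.0671]
tcp_rot: [180.0, -0.0, -179.8]
wrist_force: [-0.2, 0.3, -1.5]
opening: 0.0555
grasp_force: 43.1
```

Run:
```python
from h import *
go([.5329,-.2260,.0425],180.2)
```

```text
t 8.85 pos [ 532.7 -226.4   67.1] rot [ 1.7999e+02 -3.0000e-02 -1.7982e+02] open 55.5 F [-0.2  0.3 -1.5] | move [-0.2  0.4 24.6] twist -0.0003 dist 25
```

Bottom is now inside the guides with no contact force. Continue.

Call:
{"op": "apply_moves", "data": {
  "motion": [
    {"xyz":[0,0,6],"twist":0,"jaw":-0.5},
    {"xyz":[0,0,12],"twist":0,"jaw":-0.5},
    {"xyz":[0,0,17],"twist":0,"jaw":-0.5},
    {"xyz":[0,0,21],"twist":0,"jaw":-0.5},
    {"xyz":[0,0,23],"twist":0,"jaw":-0.5}
  ]
}}

```text
time: 9.48
ee_pos: [0.5328, -0.2265, 0.0445]
tcp_rot: [180.0, -0.0, -179.8]
wrist_force: [-0.8, 0.2, -1.2]
opening: 0.0552
grasp_force: 43.1
```

Call:
{"op": "apply_moves", "data": {
  "motion": [
    {"xyz":[0,0,0.5],"twist":0,"jaw":-0.5},
    {"xyz":[0,0,1],"twist":0,"jaw":-0.5},
    {"xyz":[0,0,1.5],"twist":0,"jaw":-0.5},
    {"xyz":[0,0,2],"twist":0,"jaw":-0.5}
  ]
}}

```text
time: 9.98
ee_pos: [0.5329, -0.2266, 0.0429]
tcp_rot: [-180.0, 0.0, -179.8]
wrist_force: [-2.1, 1.9, 1.6]
opening: 0.0555
grasp_force: 43.8
```

Call:
{"op": "apply_moves", "data": {
  "motion": [
    {"xyz":[0,0,0.5],"twist":0,"jaw":-0.5},
    {"xyz":[0,0,0.8],"twist":0,"jaw":-0.5},
    {"xyz":[0,0,0.8],"twist":0,"jaw":0.4},
    {"xyz":[0,0,0.8],"twist":0,"jaw":0.6},
    {"xyz":[0,0,0.8],"twist":0,"jaw":0.8}
  ]
}}

```text
time: 10.6
ee_pos: [0.5329, -0.2265, 0.0418]
tcp_rot: [180.0, -0.0, -179.8]
wrist_force: [0.9, -0.3, -0.2]
opening: 0.077
grasp_force: 0.0
```

Call:
{"op": "apply_moves", "data": {
  "motion": [
    {"xyz":[0,0,0],"twist":0,"jaw":1},
    {"xyz":[0,0,0],"twist":0,"jaw":1},
    {"xyz":[0,0,-20],"twist":0,"jaw":1},
    {"xyz":[0,0,-60],"twist":0,"jaw":1},
    {"xyz":[0,0,-110],"twist":0,"jaw":1}
  ]
}}

```text
time: 11.22
ee_pos: [0.5323, -0.2263, 0.1523]
tcp_rot: [180.0, -0.1, -179.8]
wrist_force: [0.4, 0.0, -0.3]
opening: 0.0856
grasp_force: 0.0
```

Call:
{"op": "apply_moves", "data": {
  "motion": [
    {"xyz":[0,0,-40],"twist":0,"jaw":1},
    {"xyz":[0,0,-75],"twist":0,"jaw":1},
    {"xyz":[0,0,-90],"twist":0,"jaw":1},
    {"xyz":[0,0,-90],"twist":0,"jaw":1}
  ]
}}

```text
time: 11.72
ee_pos: [0.5332, -0.2267, 0.2422]
tcp_rot: [-180.0, 0.1, -179.8]
wrist_force: [-0.5, -0.2, -0.2]
opening: 0.0853
grasp_force: 0.0
```

Run:
```python
from h import *
go([.5587,.3307,.2],153.8)
im,d,W,*_=shot('wrist','w_j3'); np.savez('pics/w_j3.npz',im=im,W=W)
import r2; r2.part('pics/w_j3.npz',(225,345,60,270),'block',flat=True)
r2.part('pics/w_j3.npz',(225,345,60,270),'block',flat=False)
```

```text
t 11.72 pos [ 533.2 -226.7  242.2] rot [-1.7998e+02  5.0000e-02 -1.7982e+02] open 85.3 F [-0.5 -0.2 -0.2] | move [-27.2 557.3  42. ] twist 0.4605 dist 560
block 7155 tilt 0.0 size [95.5 56.1] centre [ 532.3 -226.8   54.2] heading 0.3
block 7155 tilt 0.1 size [56.1 95.5] centre [ 532.3 -226.8   54.2] heading -179.7
```

Call:
{"op": "apply_moves", "data": {
  "motion": [
    {"xyz":[-3,50,0],"twist":0.05,"jaw":1},
    {"xyz":[-6,110,0],"twist":0.12,"jaw":1},
    {"xyz":[-9,170,0],"twist":0.18,"jaw":1},
    {"xyz":[-12,230,0],"twist":0.24,"jaw":1},
    {"xyz":[-15,290,0],"twist":0.3,"jaw":1}
  ]
}}

```text
time: 12.4
ee_pos: [0.5462, 0.0654, 0.24]
tcp_rot: [-179.9, -0.1, 162.9]
wrist_force: [1.4, -0.4, -0.1]
opening: 0.0854
grasp_force: 0.0
```

Run:
```python
from h import *
go([.5565,.3318,.2],153.8)
```

```text
t 12.4 pos [546.2  65.4 240. ] rot [-1.7994e+02 -1.3000e-01  1.6288e+02] open 85.4 F [ 1.4 -0.4 -0.1] | move [ 68.6 257.7  39.8] twist 0.1584 dist 270
```

Call:
{"op": "apply_moves", "data": {
  "motion": [
    {"xyz":[14,55,8],"twist":0.05,"jaw":1},
    {"xyz":[29,110,16],"twist":0.1,"jaw":1},
    {"xyz":[44,165,25],"twist":0.14,"jaw":1},
    {"xyz":[57,215,33],"twist":0.158,"jaw":1},
    {"xyz":[65,245,38],"twist":0.158,"jaw":1}
  ]
}}

```text
time: 13.02
ee_pos: [0.5554, 0.319, 0.2008]
tcp_rot: [-179.8, -0.1, 154.0]
wrist_force: [0.2, -0.6, -0.4]
opening: 0.0857
grasp_force: 0.0
```

Call:
{"op": "apply_moves", "data": {
  "motion": [
    {"xyz":[2,8,0],"twist":0,"jaw":1},
    {"xyz":[2,10,0],"twist":0,"jaw":1},
    {"xyz":[2,10,0],"twist":0,"jaw":1},
    {"xyz":[2,10,0],"twist":0,"jaw":1}
  ]
}}

```text
time: 13.52
ee_pos: [0.5593, 0.3257, 0.2043]
tcp_rot: [180.0, 0.0, 153.9]
wrist_force: [-0.0, 0.2, -0.5]
opening: 0.0854
grasp_force: 0.0
```

Run:
```python
from h import *
im,d,W,*_=shot('wrist','w_r2'); np.savez('pics/w_r2.npz',im=im,W=W)
go([.5565,.3318,.064],153.8)
import r2
hsv=cv2.cvtColor(im,cv2.COLOR_RGB2HSV)
r2.part('pics/w_r2.npz',(190,420,60,330),'board',sat=70)
```

```text
t 13.57 pos [559.3 325.8 204.4] rot [1.7998e+02 2.0000e-02 1.5388e+02] open 85.4 F [ 0.2 -0.  -0.9] | move [  5.2   4.1 140.4] twist 0.0013 dist 141
board 8312 tilt 29.8 size [101.6  56.1] centre [560.4 329.9  74.2] heading 154.0
```

Call:
{"op": "apply_moves", "data": {
  "motion": [
    {"xyz":[3,2,20],"twist":0,"jaw":1},
    {"xyz":[5,4,50],"twist":0,"jaw":1},
    {"xyz":[5,4,80],"twist":0,"jaw":1},
    {"xyz":[5,4,105],"twist":0,"jaw":1},
    {"xyz":[5,4,118],"twist":0,"jaw":1}
  ]
}}

```text
time: 14.2
ee_pos: [0.556, 0.3317, 0.0848]
tcp_rot: [-179.9, -0.0, 153.9]
wrist_force: [-0.2, -0.1, 0.2]
opening: 0.0856
grasp_force: 0.0
```

Call:
{"op": "apply_moves", "data": {
  "motion": [
    {"xyz":[0,0,8],"twist":0,"jaw":1},
    {"xyz":[0,0,16],"twist":0,"jaw":1},
    {"xyz":[0,0,21],"twist":0,"jaw":1},
    {"xyz":[0,0,22.4],"twist":0,"jaw":1},
    {"xyz":[0,0,22.4],"twist":0,"jaw":1}
  ]
}}

```text
time: 14.82
ee_pos: [0.5564, 0.3326, 0.0638]
tcp_rot: [180.0, 0.0, 153.9]
wrist_force: [0.7, -0.2, -0.1]
opening: 0.0857
grasp_force: 0.0
```

Run:
```python
from h import *
go([.5565,.3318,.064],153.8)
```

```text
t 14.82 pos [556.4 332.6  63.8] rot [1.7999e+02 1.0000e-02 1.5394e+02] open 85.7 F [ 0.7 -0.2 -0.1] | move [-0.4 -0.6 -0.2] twist 0.0025 dist 1
```

Close with 25 N, lift.

Call:
{"op": "apply_moves", "data": {
  "motion": [
    {"xyz":[0,-0.5,0],"twist":0,"jaw":0.4},
    {"xyz":[0,-0.5,0],"twist":0,"jaw":0.2},
    {"xyz":[0,-0.5,0],"twist":0,"jaw":0},
    {"xyz":[0,-0.5,0],"twist":0,"jaw":-0.2},
    {"xyz":[0,-0.5,0],"twist":0,"jaw":-0.3}
  ],
  "grip_force": 25
}}

```text
time: 15.45
ee_pos: [0.5563, 0.3321, 0.064]
tcp_rot: [180.0, 0.0, 153.9]
wrist_force: [-0.6, -0.9, 4.2]
opening: 0.0553
grasp_force: 27.0
```

Call:
{"op": "apply_moves", "data": {
  "motion": [
    {"xyz":[0,0,0],"twist":0,"jaw":-0.5},
    {"xyz":[0,0,0],"twist":0,"jaw":-0.5},
    {"xyz":[0,0,-5],"twist":0,"jaw":-0.5},
    {"xyz":[0,0,-20],"twist":0,"jaw":-0.5},
    {"xyz":[0,0,-45],"twist":0,"jaw":-0.5}
  ]
}}

```text
time: 16.08
ee_pos: [0.5556, 0.3318, 0.1087]
tcp_rot: [-179.9, -0.1, 153.9]
wrist_force: [0.0, -0.2, -0.3]
opening: 0.0556
grasp_force: 26.7
```

Call:
{"op": "apply_moves", "data": {
  "motion": [
    {"xyz":[0,0,-35],"twist":0,"jaw":-0.5},
    {"xyz":[0,0,-65],"twist":0,"jaw":-0.5},
    {"xyz":[0,0,-80],"twist":0,"jaw":-0.5},
    {"xyz":[0,0,-80],"twist":0,"jaw":-0.5}
  ]
}}

```text
time: 16.58
ee_pos: [0.5564, 0.3323, 0.1896]
tcp_rot: [179.9, 0.0, 153.9]
wrist_force: [0.2, -0.6, -1.0]
opening: 0.0554
grasp_force: 26.7
```

Run:
```python
from h import *
o=sensors.get_obs(); print(o['grasp_force'])
im,d,W,*_=shot('wrist','w_hb'); np.savez('pics/w_hb.npz',im=im,W=W)
go([.5325,-.2265,.19],180.2)
```

```text
26.720786690711975
t 16.62 pos [556.1 332.1 188.2] rot [-1.7999e+02 -1.0000e-02  1.5394e+02] open 55.7 F [-0.1 -0.1 -1.4] | move [-224.2 -512.2   -1.8] twist -0.4583 dist 559
```

View pics/w_hb.png

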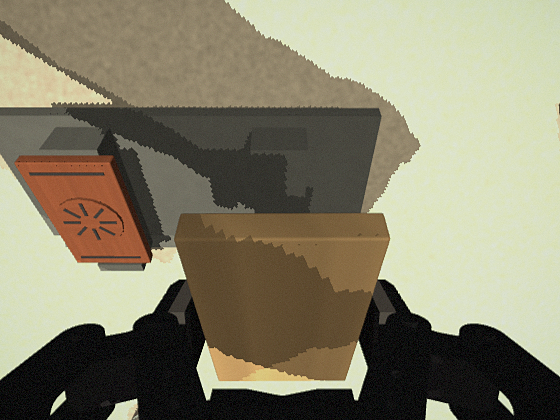

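```bash
cat > held.py <<'E'
from h import *
def held(f,o,thick):
    z=np.load(f); W=z['W']; v,u=np.mgrid[0:420,0:560]
    T=Ro.from_euler('xyz',o['tcp_rot'],degrees=True); q=T.inv().apply(((W-o['ee_pos'])*1000).reshape(-1,3)).reshape(W.shape)
    ok=np.isfinite(q[...,0])&(abs(q[...,1])<29)&(abs(q[...,0])<60)&(q[...,2]>-60)&(q[...,2]<45)
    P=q[ok&(abs(q[...,0])<25)]; 
    for i in range(6):
        k=np.linalg.lstsq(np.c_[P[:,:2],np.ones(len(P))],P[:,2],rcond=None)[0]; A=q[ok]; r=A[:,2]-A[:,:2]@k[:2]-k[2]; P=A[abs(r)<2.5]
    s=P[abs(P[:,1])<22]; th=np.arctan(k[0]); x=np.percentile(s[:,0],[.5,99.5]); y=np.percentile(P[:,1],[.5,99.5])
    c=np.array([x.mean(),y.mean()]); zc=c@k[:2]+k[2]
    n=np.array([k[0],k[1],-1])/np.linalg.norm([k[0],k[1],-1]); mid=np.r_[c,zc]-n*thick/2
    print('tilt',np.degrees(th).round(1),'roll',np.degrees(np.arctan(k[1])).round(1),'len',(np.diff(x)/np.cos(th)).round(1),'y',y.round(1),'x',x.round(1),'mid in tool',mid.round(1))
if __name__=='__main__':
    import sys; held(sys.argv[1],sensors.get_obs(),float(sys.argv[2]))
E
python3 held.py pics/w_hb.npz 10
```

```text
tilt -29.8 roll 0.2 len [95.4] y [-28.   27.5] x [-43.6  39.2] mid in tool [ 0.3 -0.2 -9.1]
```

Call:
{"op": "apply_moves", "data": {
  "motion": [
    {"xyz":[-22,-48,0],"twist":-0.05,"jaw":-0.5},
    {"xyz":[-46,-103,0],"twist":-0.12,"jaw":-0.5},
    {"xyz":[-70,-158,0],"twist":-0.18,"jaw":-0.5},
    {"xyz":[-94,-213,0],"twist":-0.24,"jaw":-0.5},
    {"xyz":[-116,-265,0],"twist":-0.3,"jaw":-0.5}
  ]
}}

```text
time: 17.25
ee_pos: [0.5429, 0.0411, 0.1869]
tcp_rot: [-180.0, -0.1, 171.2]
wrist_force: [-0.1, -0.4, -0.7]
opening: 0.0558
grasp_force: 26.8
```

Run:
```python
from h import *
go([.5327,-.2263,.15],180.2)
```

```text
t 17.25 pos [542.9  41.1 186.9] rot [-1.7997e+02 -1.2000e-01  1.7124e+02] open 55.8 F [-0.1 -0.4 -0.7] | move [ -30.7 -265.8   37. ] twist -0.1563 dist 270
```

Call:
{"op": "apply_moves", "data": {
  "motion": [
    {"xyz":[-7,-58,5],"twist":-0.04,"jaw":-0.5},
    {"xyz":[-14,-116,10],"twist":-0.08,"jaw":-0.5},
    {"xyz":[-20,-175,16],"twist":-0.12,"jaw":-0.5},
    {"xyz":[-25,-220,24],"twist":-0.15,"jaw":-0.5},
    {"xyz":[-29,-245,32],"twist":-0.156,"jaw":-0.5}
  ]
}}

```text
time: 17.88
ee_pos: [0.5336, -0.2056, 0.1545]
tcp_rot: [180.0, -0.1, 180.0]
wrist_force: [0.3, -0.1, -0.6]
opening: 0.056
grasp_force: 26.9
```

Call:
{"op": "apply_moves", "data": {
  "motion": [
    {"xyz":[0,-10,5],"twist":0,"jaw":-0.5},
    {"xyz":[0,-14,5],"twist":0,"jaw":-0.5},
    {"xyz":[0,-15,5],"twist":0,"jaw":-0.5},
    {"xyz":[0,-15,5],"twist":0,"jaw":-0.5},
    {"xyz":[0,-15,5],"twist":0,"jaw":-0.5}
  ]
}}

```text
time: 18.5
ee_pos: [0.535, -0.2179, 0.1519]
tcp_rot: [-180.0, 0.0, -179.9]
wrist_force: [-0.6, -1.3, -0.3]
opening: 0.056
grasp_force: 26.9
```

Run:
```python
from h import *
im,d,W,*_=shot('wrist'); np.savez('pics/w_hb2.npz',im=im,W=W)
go([.5327,-.2263,.105],180.2)
import held; held.held('pics/w_hb2.npz',sensors.get_obs(),10)
P=W[:230][(W[:230,:,2]>.006)&(W[:230,:,2]<.017)]*1000
for lo,hi in((450,458),(463,470)):
    s=P[(P[:,0]>lo)&(P[:,0]<hi)]; print('base y',np.percentile(s[:,1],[1,99]).round(1))
print('base xmin',np.percentile(P[:,0],1).round(1))
```

```text
t 18.55 pos [ 535.  -218.1  151.9] rot [-1.7999e+02  2.0000e-02 -1.7989e+02] open 55.5 F [ 0.1  0.9 -0.2] | move [ 2.3 -8.2 46.9] twist -0.0016 dist 48
tilt -29.8 roll 0.3 len [95.4] y [-28.   27.5] x [-43.2  39.6] mid in tool [ 0.7 -0.3 -7.8]
base y [-287.7 -165. ]
base y [-287.8 -165.3]
base xmin 447.8
```

Call:
{"op": "apply_moves", "data": {
  "motion": [
    {"xyz":[2.3,-5,0],"twist":0,"jaw":-0.5},
    {"xyz":[2.3,-8.2,5],"twist":0,"jaw":-0.5},
    {"xyz":[2.3,-8.2,18],"twist":0,"jaw":-0.5},
    {"xyz":[2.3,-8.2,30],"twist":0,"jaw":-0.5},
    {"xyz":[2.3,-8.2,42],"twist":0,"jaw":-0.5}
  ]
}}

```text
time: 19.18
ee_pos: [0.5322, -0.2266, 0.1082]
tcp_rot: [180.0, -0.0, -179.9]
wrist_force: [-0.1, -0.3, -1.2]
opening: 0.0557
grasp_force: 26.9
```

Call:
{"op": "apply_moves", "data": {
  "motion": [
    {"xyz":[0,0,8],"twist":0,"jaw":-0.5},
    {"xyz":[0,0,16],"twist":0,"jaw":-0.5},
    {"xyz":[0,0,24],"twist":0,"jaw":-0.5},
    {"xyz":[0,0,30],"twist":0,"jaw":-0.5},
    {"xyz":[0,0,33],"twist":0,"jaw":-0.5}
  ]
}}

```text
time: 19.8
ee_pos: [0.5324, -0.2267, 0.0762]
tcp_rot: [180.0, -0.0, -179.9]
wrist_force: [-0.2, -1.4, 0.7]
opening: 0.0553
grasp_force: 26.9
```

Run:
```python
from h import *
go([.5327,-.2263,.0501],180.2)
```

```text
t 19.8 pos [ 532.4 -226.7   76.2] rot [ 1.7999e+02 -1.0000e-02 -1.7993e+02] open 55.3 F [-0.2 -1.4  0.7] | move [-0.3  0.4 26.1] twist -0.0022 dist 26
```

Contact is just starting. Lower to rotate the board level, in steps, at the minimum grip.

Call:
{"op": "apply_moves", "data": {
  "motion": [
    {"xyz":[0,0.3,2],"twist":0,"jaw":-0.5},
    {"xyz":[0,0.3,4],"twist":0,"jaw":-0.5},
    {"xyz":[0,0.3,6],"twist":0,"jaw":-0.5},
    {"xyz":[0,0.3,8],"twist":0,"jaw":-0.5},
    {"xyz":[0,0.3,10],"twist":0,"jaw":-0.5}
  ],
  "grip_force": 20
}}

```text
time: 20.42
ee_pos: [0.5326, -0.2267, 0.0682]
tcp_rot: [-180.0, 0.1, -179.9]
wrist_force: [-6.3, 2.0, 9.3]
opening: 0.0553
grasp_force: 27.6
```

Run:
```python
from h import *
im,d,W,*_=shot('wrist'); np.savez('pics/w_hb3.npz',im=im,W=W)
go([.5327,-.2263,.0501],180.2)
import held; held.held('pics/w_hb3.npz',sensors.get_obs(),10)
```

```text
t 20.48 pos [ 532.5 -226.7   67.8] rot [-1.7996e+02  5.0000e-02 -1.7995e+02] open 55.4 F [-3.5 -0.4  8.3] | move [-0.2  0.4 17.7] twist -0.0026 dist 18
tilt -21.2 roll 0.0 len [90.2] y [-28.1  27.3] x [-40.5  43.6] mid in tool [ 3.4 -0.4 -9.9]
```

Call:
{"op": "apply_moves", "data": {
  "motion": [
    {"xyz":[0,0.3,2],"twist":0,"jaw":-0.5},
    {"xyz":[0,0.3,4],"twist":0,"jaw":-0.5},
    {"xyz":[0,0.3,6],"twist":0,"jaw":-0.5},
    {"xyz":[0,0.3,8],"twist":0,"jaw":-0.5},
    {"xyz":[0,0.3,10],"twist":0,"jaw":-0.5}
  ]
}}

```text
time: 21.1
ee_pos: [0.5333, -0.2266, 0.0589]
tcp_rot: [-179.9, 0.2, -179.9]
wrist_force: [-5.0, 0.8, 14.2]
opening: 0.0554
grasp_force: 29.2
```

Run:
```python
from h import *
im,d,W,*_=shot('wrist'); np.savez('pics/w_hb3.npz',im=im,W=W)
go([.5327,-.2263,.0501],180.2)
import held; held.held('pics/w_hb3.npz',sensors.get_obs(),10)
```

```text
t 21.15 pos [ 533.3 -226.5   58.7] rot [-1.7993e+02  1.6000e-01 -1.7994e+02] open 55.8 F [-2.5  0.4 11.8] | move [0.6 0.2 8.6] twist -0.0024 dist 9
tilt -10.7 roll -0.1 len [91.5] y [-28.2  27.4] x [-31.2  58.7] mid in tool [ 14.7  -0.3 -12.1]
```

Call:
{"op": "apply_moves", "data": {
  "motion": [
    {"xyz":[0,0,2],"twist":0,"jaw":-0.5},
    {"xyz":[0,0,4],"twist":0,"jaw":-0.5},
    {"xyz":[0,0,6],"twist":0,"jaw":-0.5},
    {"xyz":[0,0,7.5],"twist":0,"jaw":-0.5},
    {"xyz":[0,0,9],"twist":0,"jaw":-0.5}
  ]
}}

```text
time: 21.78
ee_pos: [0.5342, -0.2266, 0.0514]
tcp_rot: [-179.9, 0.3, -179.9]
wrist_force: [-2.9, 3.1, 21.5]
opening: 0.0552
grasp_force: 32.3
```

Run:
```python
from h import *
im,d,W,*_=shot('wrist','w_hb4'); np.savez('pics/w_hb3.npz',im=im,W=W)
go([.5327,-.2263,.0501],180.2)
import held; held.held('pics/w_hb3.npz',sensors.get_obs(),10)
```

```text
t 21.82 pos [ 534.2 -226.6   51.2] rot [-179.91    0.31 -179.92] open 55.8 F [-3.5  2.2 20.7] | move [1.5 0.3 1.1] twist -0.002 dist 2
tilt -8.4 roll -0.4 len [83.7] y [-28.3  27.6] x [-27.3  55.5] mid in tool [ 14.9  -0.3 -13.1]
```

View pics/w_hb4.png

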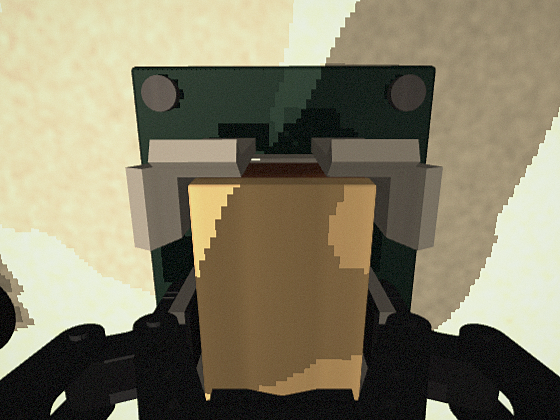

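```bash
cat > near.py <<'E'
from h import *
def near(f):
    W=np.load(f)['W']*1000; m=(abs(W[...,1]+226.4)<22)&(W[...,0]>475)&(W[...,0]<560)&(W[...,2]>50)&(W[...,2]<110); P=W[m]
    for a in range(476,535,4):
        s=P[(P[:,0]>=a)&(P[:,0]<a+4),2]
        if len(s)>10: print(a+2,len(s),np.median(s).round(1),end=' | ')
    print()
if __name__=='__main__': near('pics/w_hb3.npz')
E
python3 near.py
```

```text
478 1266 79.0 | 482 524 73.7 | 486 2874 67.0 | 490 1900 68.0 | 494 1825 67.8 | 498 1782 67.7 | 502 1725 67.5 | 506 1654 67.3 | 510 1611 67.2 | 514 1643 67.0 | 518 1969 67.0 | 522 2416 67.2 | 526 1531 66.6 | 530 1373 66.4 | 534 1322 66.2 |
```

Call:
{"op": "apply_moves", "data": {
  "motion": [
    {"xyz":[0,0,0.8],"twist":0,"jaw":-0.5},
    {"xyz":[0,0,1.6],"twist":0,"jaw":-0.5},
    {"xyz":[0,0,2.4],"twist":0,"jaw":-0.5},
    {"xyz":[0,0,2.4],"twist":0,"jaw":-0.5}
  ]
}}

```text
time: 22.32
ee_pos: [0.5345, -0.2266, 0.0494]
tcp_rot: [-179.9, 0.4, -179.9]
wrist_force: [-3.7, 3.5, 23.4]
opening: 0.056
grasp_force: 33.3
```

Run:
```python
from h import *
im,d,W,*_=shot('wrist'); np.savez('pics/w_hb3.npz',im=im,W=W)
go([.5327,-.2263,.0501],180.2)
import near; near.near('pics/w_hb3.npz')
```

```text
t 22.38 pos [ 534.6 -226.6   49.4] rot [-179.9     0.36 -179.91] open 55.5 F [-3.2  3.1 23.3] | move [ 1.8  0.3 -0.7] twist -0.0019 dist 2
478 1318 78.9 | 482 509 73.8 | 486 2547 63.7 | 490 1881 64.5 | 494 1816 64.5 | 498 1765 64.4 | 502 1719 64.5 | 506 1685 64.4 | 510 1603 64.4 | 514 1632 64.4 | 518 2300 64.8 | 522 2910 65.4 | 526 1744 64.5 | 530 1413 64.4 | 534 1360 64.4 |
```

Call:
{"op": "apply_moves", "data": {
  "motion": [
    {"xyz":[0,0,-0.8],"twist":0,"jaw":-0.5},
    {"xyz":[0,0,-0.8],"twist":0,"jaw":0.4},
    {"xyz":[0,0,-0.8],"twist":0,"jaw":0.6},
    {"xyz":[0,0,-0.8],"twist":0,"jaw":1},
    {"xyz":[0,0,-0.8],"twist":0,"jaw":1}
  ]
}}

```text
time: 23.0
ee_pos: [0.5324, -0.2261, 0.0457]
tcp_rot: [180.0, -0.0, -179.9]
wrist_force: [-0.2, -0.9, -0.5]
opening: 0.0855
grasp_force: 0.0
```

Call:
{"op": "apply_moves", "data": {
  "motion": [
    {"xyz":[0,0,-1],"twist":0,"jaw":1},
    {"xyz":[0,0,-20],"twist":0,"jaw":1},
    {"xyz":[0,0,-70],"twist":0,"jaw":1},
    {"xyz":[0,0,-120],"twist":0,"jaw":1},
    {"xyz":[0,0,-160],"twist":0,"jaw":1}
  ]
}}

```text
time: 23.62
ee_pos: [0.5326, -0.2262, 0.2099]
tcp_rot: [-179.9, 0.2, -179.9]
wrist_force: [-0.3, -1.0, 0.9]
opening: 0.0854
grasp_force: 0.0
```

Call:
{"op": "apply_moves", "data": {
  "motion": [
    {"xyz":[0,0,-20],"twist":0,"jaw":1},
    {"xyz":[0,0,-30],"twist":0,"jaw":1},
    {"xyz":[0,0,-30],"twist":0,"jaw":1},
    {"xyz":[0,0,-30],"twist":0,"jaw":1}
  ]
}}

```text
time: 24.12
ee_pos: [0.5322, -0.226, 0.235]
tcp_rot: [180.0, -0.1, -179.9]
wrist_force: [-0.9, 0.0, -0.1]
opening: 0.0855
grasp_force: 0.0
```

Run:
```python
from h import *
im,d,W,*_=shot('wrist'); np.savez('pics/w_j4.npz',im=im,W=W)
import r2; r2.part('pics/w_j4.npz',(225,345,60,290),'board',sat=70)
u=Ro.from_euler('xyz',[0,0,153.8],degrees=True)
n=np.array([-.5*np.cos(np.radians(153.8)),-.5*np.sin(np.radians(153.8)),.866]); mid=np.array([501.9,216.4,73.9])-4*n; print(mid)
go([mid[0]/1e3,mid[1]/1e3,.20],153.8)
```

```text
board 8024 tilt 0.1 size [56.1 97.7] centre [ 533.8 -226.8   64.2] heading -179.9
[500.10548326 217.28301171  70.436     ]
t 24.18 pos [ 532.2 -226.   234.9] rot [ 1.7996e+02 -9.0000e-02 -1.7993e+02] open 85.0 F [-0.7  0.3  0.6] | move [ 31.5 443.3  35.3] twist 0.4585 dist 446
```

Call:
{"op": "apply_moves", "data": {
  "motion": [
    {"xyz":[4,50,4],"twist":0.06,"jaw":1},
    {"xyz":[8,110,8],"twist":0.12,"jaw":1},
    {"xyz":[12,170,13],"twist":0.2,"jaw":1},
    {"xyz":[16,230,18],"twist":0.28,"jaw":1},
    {"xyz":[20,290,23],"twist":0.35,"jaw":1}
  ]
}}

```text
time: 24.8
ee_pos: [0.5114, 0.0656, 0.212]
tcp_rot: [-180.0, -0.0, 159.9]
wrist_force: [0.8, 0.8, 0.0]
opening: 0.0855
grasp_force: 0.0
```

Run:
```python
from h import *
go([.5001,.2173,.20],153.8)
```

```text
t 24.8 pos [511.4  65.6 212. ] rot [-1.7998e+02 -5.0000e-02  1.5986e+02] open 85.5 F [0.8 0.8 0. ] | move [ 62.8 138.5  12. ] twist 0.1058 dist 153
```

Call:
{"op": "apply_moves", "data": {
  "motion": [
    {"xyz":[22,50,4],"twist":0.04,"jaw":1},
    {"xyz":[43,95,8],"twist":0.08,"jaw":1},
    {"xyz":[56,122,12],"twist":0.106,"jaw":1},
    {"xyz":[61,134,12],"twist":0.106,"jaw":1},
    {"xyz":[62,137,12],"twist":0.106,"jaw":1}
  ]
}}

```text
time: 25.42
ee_pos: [0.5006, 0.2139, 0.2006]
tcp_rot: [-180.0, -0.0, 154.0]
wrist_force: [-0.3, -0.3, -0.1]
opening: 0.0856
grasp_force: 0.0
```

Call:
{"op": "apply_moves", "data": {
  "motion": [
    {"xyz":[0,0,0],"twist":0,"jaw":1},
    {"xyz":[0,0,0],"twist":0,"jaw":1},
    {"xyz":[0,0,0],"twist":0,"jaw":1}
  ]
}}

```text
time: 25.8
ee_pos: [0.5009, 0.2131, 0.2012]
tcp_rot: [180.0, 0.0, 153.9]
wrist_force: [-0.4, -0.2, 0.4]
opening: 0.0856
grasp_force: 0.0
```

Run:
```python
from h import *
im,d,W,*_=shot('wrist'); np.savez('pics/w_r3.npz',im=im,W=W)
go([.5001,.2173,.063],153.8)
import r2
r2.part('pics/w_r3.npz',(190,420,60,330),'copper')
```

```text
t 25.85 pos [500.8 213.2 201.1] rot [1.7999e+02 1.0000e-02 1.5390e+02] open 85.3 F [ 1.4 -1.2 -0.1] | move [  2.5   3.3 138.1] twist 0.0017 dist 138
copper 7842 tilt 29.5 size [100.8  56. ] centre [503.2 215.9  73.1] heading 153.9
```

Call:
{"op": "apply_moves", "data": {
  "motion": [
    {"xyz":[1,2,20],"twist":0,"jaw":1},
    {"xyz":[2.5,3.3,50],"twist":0,"jaw":1},
    {"xyz":[2.5,3.3,80],"twist":0,"jaw":1},
    {"xyz":[2.5,3.3,105],"twist":0,"jaw":1},
    {"xyz":[2.5,3.3,118],"twist":0,"jaw":1}
  ]
}}

```text
time: 26.48
ee_pos: [0.4994, 0.2174, 0.0817]
tcp_rot: [-179.9, -0.1, 153.9]
wrist_force: [0.4, 0.6, 0.4]
opening: 0.0858
grasp_force: 0.0
```

Call:
{"op": "apply_moves", "data": {
  "motion": [
    {"xyz":[0,0,8],"twist":0,"jaw":1},
    {"xyz":[0,0,15],"twist":0,"jaw":1},
    {"xyz":[0,0,19],"twist":0,"jaw":1},
    {"xyz":[0,0,20],"twist":0,"jaw":1},
    {"xyz":[0,0,20],"twist":0,"jaw":1}
  ]
}}

```text
time: 27.1
ee_pos: [0.5001, 0.2179, 0.0633]
tcp_rot: [180.0, 0.0, 153.9]
wrist_force: [0.2, 0.4, 0.3]
opening: 0.0853
grasp_force: 0.0
```

Run:
```python
from h import *
go([.5001,.2173,.063],153.8)
```

```text
t 27.1 pos [500.1 217.9  63.3] rot [1.7998e+02 2.0000e-02 1.5394e+02] open 85.3 F [0.2 0.4 0.3] | move [-0.3 -0.5  0.3] twist 0.0025 dist 1
```

Call:
{"op": "apply_moves", "data": {
  "motion": [
    {"xyz":[0,-0.5,0],"twist":0,"jaw":0.4},
    {"xyz":[0,-0.5,0],"twist":0,"jaw":0.2},
    {"xyz":[0,-0.5,0],"twist":0,"jaw":0},
    {"xyz":[0,-0.5,0],"twist":0,"jaw":-0.2},
    {"xyz":[0,-0.5,0],"twist":0,"jaw":-0.3}
  ],
  "grip_force": 45
}}

```text
time: 27.72
ee_pos: [0.5, 0.2175, 0.0634]
tcp_rot: [180.0, 0.0, 153.9]
wrist_force: [1.3, -1.0, 5.4]
opening: 0.0553
grasp_force: 48.7
```

Call:
{"op": "apply_moves", "data": {
  "motion": [
    {"xyz":[0,0,0],"twist":0,"jaw":-0.5},
    {"xyz":[0,0,0],"twist":0,"jaw":-0.5},
    {"xyz":[0,0,-5],"twist":0,"jaw":-0.5},
    {"xyz":[0,0,-20],"twist":0,"jaw":-0.5},
    {"xyz":[0,0,-45],"twist":0,"jaw":-0.5}
  ]
}}

```text
time: 28.35
ee_pos: [0.4989, 0.2171, 0.108]
tcp_rot: [-179.9, -0.1, 153.9]
wrist_force: [1.1, 0.1, -2.9]
opening: 0.0549
grasp_force: 48.5
```

Call:
{"op": "apply_moves", "data": {
  "motion": [
    {"xyz":[0,0,-35],"twist":0,"jaw":-0.5},
    {"xyz":[0,0,-65],"twist":0,"jaw":-0.5},
    {"xyz":[0,0,-80],"twist":0,"jaw":-0.5},
    {"xyz":[0,0,-80],"twist":0,"jaw":-0.5}
  ]
}}

```text
time: 28.85
ee_pos: [0.5, 0.2176, 0.1887]
tcp_rot: [179.9, 0.0, 153.9]
wrist_force: [-0.4, 0.0, -3.4]
opening: 0.0554
grasp_force: 48.6
```

Run:
```python
from h import *
im,d,W,*_=shot('wrist','w_hc'); np.savez('pics/w_hc.npz',im=im,W=W)
go([.5325,-.2263,.19],180.2)
import held; held.held('pics/w_hc.npz',sensors.get_obs(),8)
```

```text
t 28.9 pos [499.6 217.4 187.5] rot [-1.7998e+02 -2.0000e-02  1.5394e+02] open 55.0 F [ 0.6 -0.3 -4.2] | move [-224.4 -384.2   -2.4] twist -0.4582 dist 445
tilt -31.3 roll 0.1 len [94.8] y [-27.9  27.4] x [-42.7  38.3] mid in tool [-0.1 -0.3 -9.5]
```

View pics/w_hc.png

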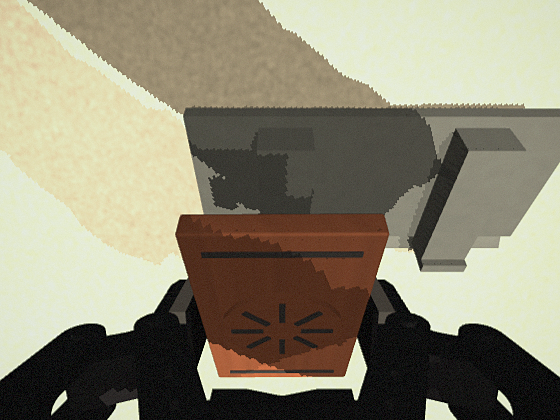

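Call:
{"op": "apply_moves", "data": {
  "motion": [
    {"xyz":[-25,-43,0],"twist":-0.05,"jaw":-0.5},
    {"xyz":[-53,-92,0],"twist":-0.12,"jaw":-0.5},
    {"xyz":[-81,-140,0],"twist":-0.19,"jaw":-0.5},
    {"xyz":[-109,-188,0],"twist":-0.27,"jaw":-0.5},
    {"xyz":[-137,-235,0],"twist":-0.35,"jaw":-0.5}
  ]
}}

```text
time: 29.52
ee_pos: [0.5188, -0.0556, 0.1863]
tcp_rot: [180.0, -0.1, 174.1]
wrist_force: [0.9, -0.3, -3.5]
opening: 0.0554
grasp_force: 49.0
```

Run:
```python
from h import *
go([.5322,-.2263,.15],180.2)
```

```text
t 29.52 pos [518.8 -55.6 186.3] rot [ 1.7999e+02 -1.3000e-01  1.7415e+02] open 55.4 F [ 0.9 -0.3 -3.5] | move [ -30.8 -168.4   36.2] twist -0.1056 dist 175
```

Call:
{"op": "apply_moves", "data": {
  "motion": [
    {"xyz":[-9,-50,5],"twist":-0.04,"jaw":-0.5},
    {"xyz":[-18,-100,12],"twist":-0.08,"jaw":-0.5},
    {"xyz":[-25,-135,20],"twist":-0.105,"jaw":-0.5},
    {"xyz":[-29,-155,28],"twist":-0.105,"jaw":-0.5},
    {"xyz":[-30,-162,34],"twist":-0.105,"jaw":-0.5}
  ]
}}

```text
time: 30.15
ee_pos: [0.5319, -0.2186, 0.1523]
tcp_rot: [179.9, -0.1, 179.9]
wrist_force: [0.5, 1.1, -3.6]
opening: 0.0553
grasp_force: 49.0
```

Call:
{"op": "apply_moves", "data": {
  "motion": [
    {"xyz":[0,-4,0],"twist":0,"jaw":-0.5},
    {"xyz":[0,-4,0],"twist":0,"jaw":-0.5},
    {"xyz":[0,-4,0],"twist":0,"jaw":-0.5},
    {"xyz":[0,-4,0],"twist":0,"jaw":-0.5}
  ]
}}

```text
time: 30.65
ee_pos: [0.5326, -0.2217, 0.1544]
tcp_rot: [-180.0, 0.0, -179.9]
wrist_force: [1.1, 0.0, -4.5]
opening: 0.0551
grasp_force: 49.0
```

Run:
```python
from h import *
im,d,W,*_=shot('wrist'); np.savez('pics/w_hc2.npz',im=im,W=W)
go([.5322,-.2263,.108],180.2)
import held; held.held('pics/w_hc2.npz',sensors.get_obs(),8)
```

```text
t 30.7 pos [ 532.6 -221.8  154.3] rot [-1.7999e+02  3.0000e-02 -1.7996e+02] open 55.0 F [ 0.1  1.3 -3.5] | move [ 0.4 -4.5 46.3] twist -0.0027 dist 47
tilt -32.0 roll 0.2 len [89.3] y [-28.   27.4] x [-42.5  33.2] mid in tool [-2.5 -0.3 -6.9]
```

Call:
{"op": "apply_moves", "data": {
  "motion": [
    {"xyz":[0.4,-3,4],"twist":-0.003,"jaw":-0.5},
    {"xyz":[0.4,-4.5,14],"twist":-0.003,"jaw":-0.5},
    {"xyz":[0.4,-4.5,26],"twist":-0.003,"jaw":-0.5},
    {"xyz":[0.4,-4.5,37],"twist":-0.003,"jaw":-0.5},
    {"xyz":[0.4,-4.5,46],"twist":-0.003,"jaw":-0.5}
  ]
}}

```text
time: 31.32
ee_pos: [0.5317, -0.2265, 0.1068]
tcp_rot: [180.0, -0.1, -179.8]
wrist_force: [-0.1, 0.2, -3.9]
opening: 0.0554
grasp_force: 49.0
```

Call:
{"op": "apply_moves", "data": {
  "motion": [
    {"xyz":[0,0,6],"twist":0,"jaw":-0.5},
    {"xyz":[0,0,12],"twist":0,"jaw":-0.5},
    {"xyz":[0,0,18],"twist":0,"jaw":-0.5},
    {"xyz":[0,0,22],"twist":0,"jaw":-0.5},
    {"xyz":[0,0,24],"twist":0,"jaw":-0.5}
  ],
  "grip_force": 30
}}

```text
time: 31.95
ee_pos: [0.532, -0.2267, 0.0844]
tcp_rot: [-180.0, 0.0, -179.8]
wrist_force: [-3.6, 1.5, 5.5]
opening: 0.0547
grasp_force: 49.7
```

Run:
```python
from h import *
go([.5322,-.2263,.0587],180.2)
```

```text
t 31.95 pos [ 532.  -226.7   84.4] rot [-1.7999e+02  1.0000e-02 -1.7982e+02] open 54.7 F [-3.6  1.5  5.5] | move [-0.2  0.4 25.7] twist -0.0003 dist 26
```

Call:
{"op": "apply_moves", "data": {
  "motion": [
    {"xyz":[0,0.3,1.5],"twist":0,"jaw":-0.4},
    {"xyz":[0,0.3,3],"twist":0,"jaw":-0.3},
    {"xyz":[0,0.3,4.5],"twist":0,"jaw":-0.2},
    {"xyz":[0,0.3,6],"twist":0,"jaw":-0.1},
    {"xyz":[0,0.3,7.5],"twist":0,"jaw":0}
  ],
  "grip_force": 25
}}

```text
time: 32.58
ee_pos: [0.5319, -0.2269, 0.0788]
tcp_rot: [-179.9, 0.1, -179.8]
wrist_force: [-7.2, 0.8, 12.3]
opening: 0.055
grasp_force: 49.3
```

Run:
```python
from h import *
im,d,W,*_=shot('wrist'); np.savez('pics/w_hc3.npz',im=im,W=W)
o=sensors.get_obs(); print(o['grasp_force']); go([.5322,-.2263,.0587],180.2)
import near; near.near('pics/w_hc3.npz')
```

```text
49.81533435580786
t 32.62 pos [ 531.9 -226.9   78.5] rot [-1.7991e+02  7.0000e-02 -1.7985e+02] open 55.1 F [-8.1  0.4 11.4] | move [-0.2  0.6 19.8] twist -0.0008 dist 20
478 763 79.1 | 482 310 73.9 | 486 3393 101.1 | 490 3641 106.5 | 494 2679 105.5 | 498 1648 104.2 | 502 1623 102.4 | 506 1491 100.8 | 510 1405 99.1 | 514 1491 97.8 | 518 1367 97.1 | 522 1217 96.1 | 526 1108 94.7 | 530 991 93.1 | 534 968 91.8 |
```

Call:
{"op": "apply_moves", "data": {
  "motion": [
    {"xyz":[0,0.3,1.6],"twist":0,"jaw":0},
    {"xyz":[0,0.3,3.2],"twist":0,"jaw":0},
    {"xyz":[0,0.3,4.8],"twist":0,"jaw":0},
    {"xyz":[0,0.3,6.4],"twist":0,"jaw":0},
    {"xyz":[0,0.3,8],"twist":0,"jaw":0}
  ]
}}

```text
time: 33.25
ee_pos: [0.5328, -0.2266, 0.0722]
tcp_rot: [-179.9, 0.2, -179.8]
wrist_force: [-8.9, 1.8, 21.4]
opening: 0.0553
grasp_force: 51.9
```

Run:
```python
from h import *
im,d,W,*_=shot('wrist'); np.savez('pics/w_hc3.npz',im=im,W=W)
o=sensors.get_obs(); print(o['grasp_force']); go([.5322,-.2263,.0587],180.2)
import near; near.near('pics/w_hc3.npz')
```

```text
51.97190076112747
t 33.3 pos [ 532.9 -226.6   72.1] rot [-179.89    0.23 -179.83] open 54.8 F [-8.3  1.5 19.8] | move [ 0.7  0.3 13.4] twist -0.0006 dist 13
478 852 79.1 | 482 375 73.6 | 486 4306 90.8 | 490 2546 94.7 | 494 1862 94.3 | 498 1737 92.9 | 502 1647 91.9 | 506 1560 90.8 | 510 1476 89.8 | 514 1605 89.1 | 518 1442 89.2 | 522 1344 88.6 | 526 1217 87.7 | 530 1152 86.6 | 534 1065 85.9 |
```

Call:
{"op": "apply_moves", "data": {
  "motion": [
    {"xyz":[-0.5,0,1.6],"twist":0,"jaw":0},
    {"xyz":[-0.5,0,3.2],"twist":0,"jaw":0},
    {"xyz":[-0.5,0,4.8],"twist":0,"jaw":0},
    {"xyz":[-0.5,0,6.4],"twist":0,"jaw":0},
    {"xyz":[-0.5,0,8],"twist":0,"jaw":0}
  ]
}}

```text
time: 33.92
ee_pos: [0.5346, -0.2266, 0.0661]
tcp_rot: [-179.9, 0.4, -179.8]
wrist_force: [-8.9, 6.5, 35.9]
opening: 0.0549
grasp_force: 56.9
```

Run:
```python
from h import *
im,d,W,*_=shot('wrist'); np.savez('pics/w_hc3.npz',im=im,W=W)
o=sensors.get_obs(); print(o['grasp_force']); go([.5322,-.2263,.0587],180.2)
import near; near.near('pics/w_hc3.npz')
```

```text
56.20462339371443
t 33.98 pos [ 534.7 -226.6   65.9] rot [-179.86    0.43 -179.81] open 55.1 F [-7.1  5.5 29.2] | move [2.6 0.4 7.2] twist -0.0001 dist 8
478 969 79.2 | 482 396 74.0 | 486 3865 78.2 | 490 1908 83.6 | 494 1822 83.4 | 498 1738 82.6 | 502 1669 82.1 | 506 1599 81.6 | 510 1543 81.1 | 514 1669 80.9 | 518 1514 81.6 | 522 1442 81.5 | 526 1354 81.1 | 530 1258 80.6 | 534 1235 80.2 |
```

Call:
{"op": "apply_moves", "data": {
  "motion": [
    {"xyz":[1.5,0,-0.5],"twist":0,"jaw":0},
    {"xyz":[3,0,0],"twist":0,"jaw":0},
    {"xyz":[3.5,0,1.5],"twist":0,"jaw":0},
    {"xyz":[3.5,0,3],"twist":0,"jaw":0}
  ]
}}

```text
time: 34.48
ee_pos: [0.5343, -0.2266, 0.0646]
tcp_rot: [-179.8, 0.8, -179.8]
wrist_force: [4.3, 7.8, 33.3]
opening: 0.0555
grasp_force: 57.4
```

Run:
```python
from h import *
im,d,W,*_=shot('wrist'); np.savez('pics/w_hc3.npz',im=im,W=W)
o=sensors.get_obs(); print(o['grasp_force']); go([.5322,-.2263,.0587],180.2)
import near; near.near('pics/w_hc3.npz')
```

```text
57.29378191754222
t 34.52 pos [ 534.2 -226.7   64.5] rot [-179.84    0.82 -179.75] open 55.1 F [ 5.2  7.6 30.2] | move [2.1 0.4 5.7] twist 0.0008 dist 6
478 988 79.1 | 482 406 73.9 | 486 3753 76.9 | 490 1866 80.8 | 494 1804 80.7 | 498 1731 80.1 | 502 1666 79.6 | 506 1593 79.3 | 510 1527 78.9 | 514 1674 79.0 | 518 1523 79.7 | 522 1435 79.7 | 526 1372 79.4 | 530 1310 79.0 | 534 1202 78.8 |
```

Call:
{"op": "apply_moves", "data": {
  "motion": [
    {"xyz":[0,0,1],"twist":0,"jaw":0},
    {"xyz":[0,0,2],"twist":0,"jaw":0},
    {"xyz":[0,0,3],"twist":0,"jaw":0},
    {"xyz":[0,0,4],"twist":0,"jaw":0},
    {"xyz":[0,0,4],"twist":0,"jaw":0}
  ]
}}

```text
time: 35.15
ee_pos: [0.5339, -0.2266, 0.0617]
tcp_rot: [-179.8, 0.8, -179.8]
wrist_force: [-1.1, 7.4, 41.6]
opening: 0.055
grasp_force: 60.7
```

Run:
```python
from h import *
im,d,W,*_=shot('wrist'); np.savez('pics/w_hc3.npz',im=im,W=W)
o=sensors.get_obs(); print(o['grasp_force']); go([.5322,-.2263,.0587],180.2)
import near; near.near('pics/w_hc3.npz')
```

```text
60.686765536665916
t 35.2 pos [ 533.9 -226.6   61.7] rot [-179.83    0.82 -179.76] open 55.0 F [-1.5  7.8 40. ] | move [1.8 0.4 3. ] twist 0.0008 dist 3
478 1037 78.9 | 482 392 74.0 | 486 3304 74.5 | 490 1906 75.4 | 494 1690 75.5 | 498 1707 75.1 | 502 1636 75.0 | 506 1594 74.8 | 510 1578 74.7 | 514 1684 75.1 | 518 1506 76.1 | 522 1508 76.2 | 526 1376 76.2 | 530 1393 76.0 | 534 1237 76.0 |
```

Call:
{"op": "apply_moves", "data": {
  "motion": [
    {"xyz":[0,0,0],"twist":0,"jaw":0.24},
    {"xyz":[0,0,0],"twist":0,"jaw":0.27},
    {"xyz":[0,0,0],"twist":0,"jaw":0.29}
  ],
  "grip_force": 20
}}

```text
time: 35.58
ee_pos: [0.5339, -0.2266, 0.0612]
tcp_rot: [-179.8, 0.8, -179.8]
wrist_force: [0.8, 7.0, 31.4]
opening: 0.0555
grasp_force: 50.8
```

Run:
```python
from h import *
im,d,W,*_=shot('wrist'); np.savez('pics/w_hc3.npz',im=im,W=W)
o=sensors.get_obs(); print(o['grasp_force']); go([.5322,-.2263,.0587],180.2)
import near; near.near('pics/w_hc3.npz')
```

```text
51.52599111199379
t 35.62 pos [ 533.9 -226.7   61.2] rot [-179.83    0.8  -179.76] open 55.3 F [ 0.2  7.8 35.7] | move [1.7 0.4 2.4] twist 0.0007 dist 3
478 1035 79.0 | 482 433 73.7 | 486 3217 73.6 | 490 1890 74.6 | 494 1689 74.6 | 498 1703 74.3 | 502 1648 74.1 | 506 1587 74.1 | 510 1564 74.0 | 514 1681 74.5 | 518 1555 75.4 | 522 1472 75.6 | 526 1391 75.6 | 530 1402 75.5 | 534 1241 75.5 |
```

Working: grip eases and the plate settles. Continue easing.

Call:
{"op": "apply_moves", "data": {
  "motion": [
    {"xyz":[0,0,0],"twist":0,"jaw":0.3},
    {"xyz":[0,0,0],"twist":0,"jaw":0.31},
    {"xyz":[0,0,0],"twist":0,"jaw":0.32},
    {"xyz":[0,0,0],"twist":0,"jaw":0.32}
  ]
}}

```text
time: 36.12
ee_pos: [0.5292, -0.2264, 0.0537]
tcp_rot: [-180.0, 0.0, -179.8]
wrist_force: [1.2, -2.6, 1.1]
opening: 0.0562
grasp_force: 1.1
```

Run:
```python
from h import *
im,d,W,*_=shot('wrist'); np.savez('pics/w_hc3.npz',im=im,W=W)
o=sensors.get_obs(); print(o['grasp_force']); go([.5322,-.2263,.0587],180.2)
import near; near.near('pics/w_hc3.npz')
```

```text
1.2553198146633804
t 36.17 pos [ 529.1 -226.4   53.6] rot [-1.7996e+02  1.0000e-02 -1.7983e+02] open 56.2 F [ 1.  -3.4  0.5] | move [-3.1  0.1 -5.1] twist -0.0005 dist 6
478 1112 78.6 | 482 550 73.0 | 486 3282 71.6 | 490 1992 72.4 | 494 1759 72.5 | 498 1817 72.3 | 502 1752 72.3 | 506 1705 72.3 | 510 1957 72.4 | 514 1819 73.1 | 518 1801 74.1 | 522 1596 74.2 | 526 1493 74.3 | 530 1552 74.3 | 534 1327 74.4 |
```

Call:
{"op": "apply_moves", "data": {
  "motion": [
    {"xyz":[0,0,0],"twist":0,"jaw":0.5},
    {"xyz":[0,0,0],"twist":0,"jaw":0.8},
    {"xyz":[0,0,0],"twist":0,"jaw":1},
    {"xyz":[0,0,0],"twist":0,"jaw":1},
    {"xyz":[0,0,-10],"twist":0,"jaw":1}
  ]
}}

```text
time: 36.8
ee_pos: [0.5285, -0.2258, 0.0631]
tcp_rot: [180.0, -0.1, -179.8]
wrist_force: [0.2, -0.3, -0.2]
opening: 0.0854
grasp_force: 0.0
```

Call:
{"op": "apply_moves", "data": {
  "motion": [
    {"xyz":[0,0,-20],"twist":0,"jaw":1},
    {"xyz":[0,0,-60],"twist":0,"jaw":1},
    {"xyz":[0,0,-110],"twist":0,"jaw":1},
    {"xyz":[0,0,-150],"twist":0,"jaw":1},
    {"xyz":[0,0,-170],"twist":0,"jaw":1}
  ]
}}

```text
time: 37.42
ee_pos: [0.5294, -0.2262, 0.2371]
tcp_rot: [-179.9, 0.2, -179.8]
wrist_force: [-0.1, 0.4, -1.2]
opening: 0.0851
grasp_force: 0.0
```

Call:
{"op": "apply_moves", "data": {
  "motion": [
    {"xyz":[0,0,0],"twist":0,"jaw":1},
    {"xyz":[0,0,0],"twist":0,"jaw":1},
    {"xyz":[0,0,0],"twist":0,"jaw":1}
  ]
}}

```text
time: 37.8
ee_pos: [0.5286, -0.2259, 0.2322]
tcp_rot: [180.0, -0.1, -179.8]
wrist_force: [0.5, 0.3, 0.3]
opening: 0.0854
grasp_force: 0.0
```

Run:
```python
from h import *
im,d,W,*_=shot('wrist','w_end'); np.savez('pics/w_j5.npz',im=im,W=W)
import r2,near; r2.part('pics/w_j5.npz',(225,345,60,290),'plate'); near.near('pics/w_j5.npz')
go([.5322,-.2263,.25],180.2)
```

```text
plate 7993 tilt 0.2 size [56.1 95.9] centre [ 532.1 -226.8   72.8] heading -179.7
478 154 80.0 | 482 87 74.0 | 486 441 71.8 | 490 306 72.2 | 494 299 72.5 | 498 317 72.3 | 502 306 72.1 | 506 285 72.3 | 510 292 72.3 | 514 311 73.0 | 518 298 73.9 | 522 287 74.2 | 526 284 74.2 | 530 287 74.4 | 534 277 74.3 | 
t 37.85 pos [ 528.7 -225.9  232.4] rot [ 1.7996e+02 -9.0000e-02 -1.7982e+02] open 85.6 F [-0.4 -0.1 -0.9] | move [ -3.5  -0.4 -17.6] twist -0.0003 dist 18
```

View pics/w_end.png

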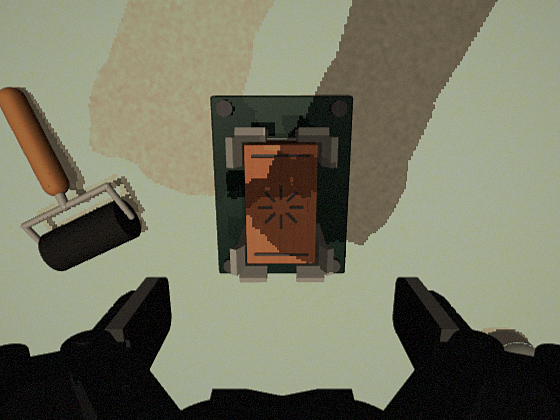

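The plate sits flat in the guides with the medallion up. It spans about columns 245–318 and rows 143–265, with its face at 72 mm as expected. The roller is undisturbed.

```bash
python3 -c "
from workcell import bot
print(bot.job_done())"
```

```text
the job is handed in; nothing more can be done
None
```

The job is handed in: the block, board and copper plate (medallion up) are stacked flat in the jig with the plate's face at its full height of about 72 mm, in 38 s, though pressing the copper plate down peaked at about 42 N on the wrist, through the finger grip.

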